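# Dump a spent reagent cartridge through the tipping bucket

## Robot

A 6-joint arm with a two-finger parallel gripper is mounted at the origin on a cart in front of the work surface, level with it; the furniture and walls round the work are solid. World frame = base frame: x ahead of the robot, y to its left, z up, the work surface at z = 0. Lengths are in m, angles in rad, forces in N, time in s.
With the tool pointing down it reaches from about 0.4 to 0.825 m from the base axis. Payload 7 kg.
Tool frame: the origin (TCP) lies at the centre of the arm's flange, where the gripper is bolted on; the fingertips stand 178 mm ahead of it and the grasp point (between the pads) lies 159 mm ahead of it; x points along the fingers, z is the direction in which the jaws open and shut, and the axes are right-handed (so a half turn about x gives the same grasp; the last joint's range is limited). The gripper opens to 88 mm and grips with 3 to 60 N. Pads are 19 mm wide; open, the fingers measure 130 mm over their backs; the gripper's body (78 mm by 193 mm) begins 47 mm behind the grasp point.
Start: joints at [-0.817, 0.359, 0.012, 0, -1.224, -0.288], TCP at [0.303, -0.603, 0.405] pointing down, gripper open.
Joint ranges: [-3.07, 3.07], [-1.43, 2.12], [-1.02, 1.25], [-3.03, 1.67], [-3.05, -0], [-3.03, 3.03]. Speed limits (rad/s): [2.39, 2.39, 3.01, 3.14, 3.14, 3.14].

## Interface

Orientations are given as [roll, pitch, yaw] about the fixed x, y, z axes, in that order (R = Rz(yaw) Ry(pitch) Rx(roll)).
In Python, from station import telemetry, optics, job_done, finder gives the robot as it stands.
- The arm moves only by the tool play_rows, never from a script. Its argument "steps" is a list of rows, each an object of numbers: "gripper": the opening, from 0 (shut) to 1 (fully open); "tx", "ty", "tz": the shift along the tool's x, y, z in units of 25 mm (1.0 is 25 mm); "ax", "ay", "az": the turn, a rotation vector about the tool's x, y, z in units of 6 degrees (1.0 is 6 degrees). In form: [{"gripper": .., "tx": .., "ty": .., "tz": .., "ax": .., "ay": .., "az": ..}, ...]. A call has 1 to 20 rows; each row shifts and turns the commanded pose from where the row before left it, along the tool's axes as they then stand; what a row does not reach is not made up. A row lasts 1/12 s, in which the tool goes at most 41.7 mm and 7.16 degrees, less where a joint would pass 70% of its speed; a pose out of reach is approached as far as the arm can. A call is refused whole if a number of a shift passes 1 or a number of a turn 1, either way. A call with a gripper value outside its range is refused whole. The fingers move at their own pace and stop on an object; "newtons" is the grip in N (left out, the last holds). Time passes only in rows, so rows that do not move let the fingers close. It gives the time, the measured TCP pose, the force and the opening at its end, in the units of the state.
- telemetry.get_state(): the state, without advancing time (a new reading comes with each control period).
- optics.grab_frame(name): name is "side" or "top"; returns the picture (480x640x3 uint8, red, green, blue); there is no depth.
- optics.calibration(name): a dict with "fx", "fy", "cx", "cy" (pixels), "k1" (the pictures are not rectified: a ray, as slopes to the right and down, at radius r is drawn at 1 + k1 r^2 times it, then the intrinsics apply), "T" (4x4, takes a point from camera to world coordinates). Camera axes: x right, y down, z forward; pixel columns grow to the right and rows downward; lengths in m; the calibration is good to about 2 mm. A picture is of the moment at which its call begins. calibration takes no time and is no camera call.
- job_done(): hands the job in, once; it reports no verdict.
Trained networks look in the newest picture that a camera, given by its name, has taken for a name from the list of things; names that differ only in an ending like _2 or _b are one class to them, and where a whole thing is asked for, a point or a joint stands for the part that bears it (a point fixed in the world has none). Each returns a list of dicts, best first, with "confidence" (0 to 1); they miss things now and then, are a little off and sometimes report something else, mostly with a low value. They report only what shows in the picture. A call takes as long as a camera call. They do not tell look-alikes from the thing itself.
- finder.look_for(query, camera): "extent" ([left, top, right, bottom] in pixels, round what is visible of it).
- finder.silhouettes(query, camera): "pixels" (480x640 bool, what is visible of it) and "extent" ([left, top, right, bottom] in pixels, round what is visible of it).
- finder.pinpoint(query, camera): "location" ([row, column] in pixels: a listed point, or the origin of a listed thing).
The state is a dict: "t": time; "q": joint angles; "qd": joint speeds; "joint_efforts": joint torques, N m; "eef_pos": TCP position; "ee_rot": TCP orientation; "force": force on the tool from outside, world axes, zero at the start; "moment": the same for the moment, N m; "width": finger opening in m.
Only numpy, scipy, OpenCV 4.12 (cv2) and the standard library are available. Lean on these libraries where they do the work, as an engineer would, in place of code of your own. Each camera call takes 0.05 s, during which the arm holds its last target.

## Task

Take the spent cartridge (the one without a screw cap) out of the dock, set it down upright on a free spot of the worktop so that you can take it again the other way, by its broad faces, and stand it upright in the bucket of the tipping station, lowering it right down onto the bucket floor before you let go. Then push the station's lever past the latch until the bucket has tipped fully over and dumped the cartridge into the tray, and let the bucket swing back home. Leave the capped cartridge in its bay and the bottle, beaker and vial where they stand.

Things in the scene. Friction and masses are not known exactly. Their poses are not given: they have to be found in the camera images.
- spent_cartridge: spent cartridge: grey plastic block with rounded edges, 60 (its x) x 36 (its y) x 54 mm high, about 90 g, flat on top with a flush round neck, no cap. Origin at the centre of its underside, z up. Broad faces (60 mm wide) look to its +y and -y, narrow ends to +x and -x. A half turn makes no difference.
- full_cartridge: full cartridge of the same block size, 140 g, told apart by a white screw cap (28 mm wide, 13 mm high) on top; total height 67 mm. Origin at the centre of its underside. It stands in the other bay and stays there.
- dock: aluminium dock fixed to the worktop, base plate 84 (its x) x 124 (its y) x 6 mm; origin at the centre of its underside. Two bays, centres at y = -30 and +30 mm, bay floor at z = 6 mm. Either cartridge may be in either bay, its x along the dock's x (within 0.02 rad).
- dock_top (a point): middle of the dock at the top of its walls, 64 mm above its underside. The walls, 60 mm long in x, stand 2 mm beside the cartridges' broad faces and rise 4 mm above the spent cartridge: there it can be held only by its two narrow ends (60 mm apart), which are open.
- station: tipping station fixed to the worktop; origin on the worktop below the middle of the bucket's axis, z up. Its tray spans x = -63 to 143, y = -58 to 58 mm; side walls reach z = 59 mm, the end walls 51 (-x) and 78 mm (+x). Two uprights, 34 mm wide in x, at y = -68 to -58 and 58 to 68 mm, reach z = 126 mm; a latch disc and spring on the +y one reach y = 90, z = 150 mm.
- axis_mid (a point): middle of the bucket's axis, 125 mm above the worktop; the axis runs along the station's y. Axes as the station's. The bucket tips towards the station's +x.
- tray_floor (a point): centre of the tray's floor, at x = 40, y = 0, z = 6 mm of the station; axes as the station's; the floor inside measures 200 (x) x 108 mm (y).
- bucket_floor (a point): middle of the steel bucket's floor, 30 mm below the axis; turns with the bucket; at home its axes are the station's. Floor flat from x = -23 to 22, y = -35 to 35 mm. Back (-x) lip 9 mm high; the dumping side slopes up to 9 mm over 15 mm. So fingers have room from 12 mm above the floor beside the broad faces of a cartridge that stands with its x along the bucket's y.
- bucket_mouth (a point): middle of the bucket's mouth, 58 mm above its floor, level with the top of its two end walls. These stand at y = -35 and +35 mm (4 mm thick, 52 mm long in x), 5 mm from each end of a centred cartridge: no room for fingers at its ends.
- lever_roller (a point): centre of the black roller at the end of the lever, 16 mm thick, 34 mm wide along the axis, 72 mm from the axis, outboard of the lever's bar; it turns freely on its pin. It moves with the bucket: at home the lever leans 0.95 rad back (to the station's -x) from upright (roller centre 167 mm above the worktop), fully tipped 0.95 rad forward; upright, the roller's top is at 205 mm.
- lever_root (a point): point of the axis level with the roller, outside the -y upright, at y = -104 mm of the station, 125 mm above the worktop. Shut fingers moved level towards the station's +x, their tips about 30 mm above this point, turn the lever: from behind the roller until the fingers' front is 44 mm past this point (1.75 rad; the stop, 1.9 rad, at 50 mm).
- bucket (a joint): bucket angle, rad: 0 home (floor level), 1.9 at the stop, fully tipped. An over-centre spring latch resists up to 0.5 rad (about 12 N at the roller), then gives way; a return spring always pulls the bucket back home within about 1 s once the lever is free.
- amber_bottle: round brown glass bottle with black cap, 68 mm wide, 139 mm high, standing alone in front of the row of bottles and the tube rack at the back, loose, stays; origin at the centre of its underside.
- beaker: glass beaker, 57 x 64 mm, 72 mm high, between dock and station, loose, stays; origin at the centre of its underside.
- vial: small vial with a white cap, 30 mm wide, 56 mm high, between dock and station, loose, stays; origin at the centre of its underside.
Mind the look-alikes: they are no part of the job. What is shaped like the spent_cartridge but turquoise is not meant.

How it is judged:
By the outcome, as a careful person would: the job done as asked, in the order asked, and still so for the second after the job is handed in, with the robot touching nothing.
It also fails if it takes over 72 s, if anything falls off the work surface, if the arm or the gripper's body presses on something with over 40 N, if the wrist force passes 120 N, or if a joint passes its speed limit or range.

## Working session

There is one attempt and no reset: what is moved stays moved. The work goes in short steps, Python scripts to look and compute and a tool call to move; the robot and the scene stay as the last step left them, time stands still between calls to the robot, and variables do not carry over. Pictures are saved under pics/ and viewed, and the job is handed in when it is done.

Besides the shell and the picture viewer there is one more tool, called after "Emit:" by a JSON object that holds its "name" and its "arguments". play_rows: Moves the arm, as the interface text tells. Its arguments: {"type":"object","properties":{"steps":{"type":"array"},"newtons":{"type":"number"}},"required":["steps"]}

```bash
ls; mkdir -p pics
python3 - <<'E'
from station import telemetry, optics, job_done, finder
import cv2
print(telemetry.get_state())
for n in ("side","top"):
    im=optics.grab_frame(n); cv2.imwrite(f"pics/{n}0.png",im[:,:,::-1]); print(n,optics.calibration(n))
E
```

```text
pics
{'t': 0.0, 'q': array([-8.16888732e-01,  3.59399969e-01,  1.10198491e-02, -3.62311614e-04,
       -1.22412138e+00, -2.88117631e-01]), 'qd': array([ 7.60727649e-04,  1.18933833e-03, -5.89325638e-05,  1.22852952e-03,
        4.47864229e-04, -1.78694000e-03]), 'joint_efforts': array([-1.86363519e-03, -5.82711160e+01,  2.93043995e+01,  6.99663609e+00,
        7.02067206e-03, -1.62235733e-04]), 'eef_pos': array([ 0.30307389, -0.60289715,  0.40369481]), 'ee_rot': array([0.09099937, 1.56905746, 2.12746227]), 'force': array([0.01883557, 0.2261974 , 0.50491878]), 'moment': array([ 0.05444682, -0.01931309, -0.00173435]), 'width': 0.08796512189891047}
side {'fx': 532.7311686443223, 'fy': 532.7311686443223, 'cx': 326.8546338882855, 'cy': 235.19827750075174, 'k1': 0.010974917803221424, 'T': array([[-0.87693226, -0.32172329,  0.35704893,  0.2044246 ],
       [-0.48060533,  0.5914713 , -0.64744128,  0.99051631],
       [-0.00288726, -0.73936177, -0.67330219,  0.93094689],
       [ 0.        ,  0.        ,  0.        ,  1.        ]])}
top {'fx': 530.8650149385318, 'fy': 530.8650149385318, 'cx': 315.98129100758126, 'cy': 242.3092648752474, 'k1': 0.014618387080339659, 'T': array([[ 0.01881712, -0.99793121,  0.0614753 ,  0.57550365],
       [-0.99979672, -0.0192263 , -0.00607127,  0.18767791],
       [ 0.00724066, -0.06134856, -0.99809014,  1.29263864],
       [ 0.        ,  0.        ,  0.        ,  1.        ]])}
```

View pics/side0.png

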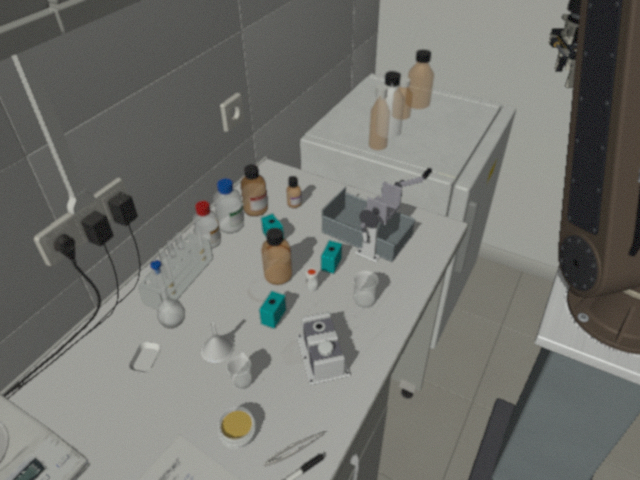

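View pics/top0.png

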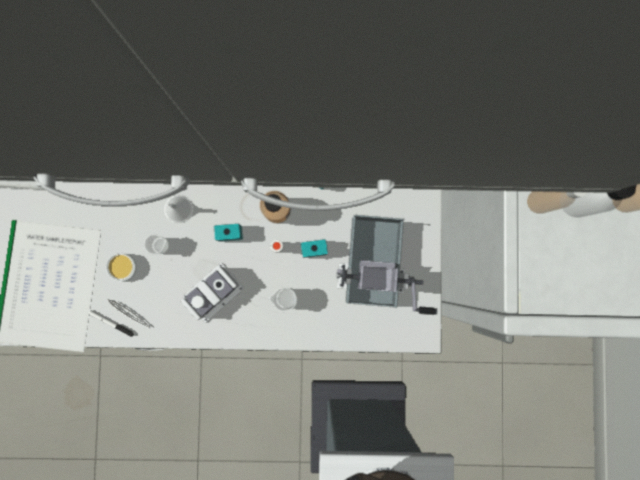

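The top view shows the dock at about (212,292), with the cap at (197,301) and the spent neck at (218,285). The station is at about (378,262), with its roller at (427,311). The turquoise blocks at (228,232) and (314,248) are look-alikes. Next I'll measure.

```bash
cat > h.py <<'E'
from station import telemetry, optics, job_done, finder
import numpy as np, cv2
from scipy.optimize import least_squares
from scipy.spatial.transform import Rotation as R
C={n:optics.calibration(n) for n in("side","top")}
def proj(n,P):
    c=C[n];T=c["T"];p=(np.atleast_2d(P)-T[:3,3])@T[:3,:3]
    s=p[:,:2]/p[:,2:];s=s*(1+c["k1"]*(s**2).sum(1,keepdims=True))
    return s*[c["fx"],c["fy"]]+[c["cx"],c["cy"]]   # col,row
def ray(n,uv):
    c=C[n];d=(np.array(uv,float)-[c["cx"],c["cy"]])/[c["fx"],c["fy"]];s=d.copy()
    for _ in range(10): s=d/(1+c["k1"]*(s@s))
    v=c["T"][:3,:3]@np.r_[s,1];return c["T"][:3,3],v
def onz(n,uv,z):
    o,v=ray(n,uv);return o+v*(z-o[2])/v[2]
def tri(obs):
    return least_squares(lambda P:np.concatenate([(proj(n,P)[0]-uv) for n,uv in obs]),[.6,.2,.05])
E
python3 - <<'E'
from h import *
for n in("side","top"):
    optics.grab_frame(n)
    for q in("spent_cartridge","full_cartridge","dock","dock_top","station","axis_mid","tray_floor","bucket_floor","bucket_mouth","lever_roller","lever_root","amber_bottle","beaker","vial"):
        r=finder.pinpoint(q,n)
        print(n,q,[(np.round(d["location"][::-1],1).tolist(),round(d["confidence"],2)) for d in r[:4]])
E
```

```text
side spent_cartridge [([333.5, 268.1], 0.96), ([275.2, 238.8], 0.82), ([273.1, 314.6], 0.79), ([319.3, 341.2], 0.75)]
side full_cartridge [([324.9, 366.8], 0.59)]
side dock [([320.7, 351.7], 0.79), ([277.4, 275.8], 0.47), ([310.8, 289.1], 0.43), ([405.2, 179.0], 0.3)]
side dock_top [([320.0, 335.3], 0.61)]
side station [([377.2, 238.2], 0.74)]
side axis_mid [([384.4, 201.9], 0.8), ([422.6, 173.5], 0.17)]
side tray_floor [([368.5, 231.8], 0.71)]
side bucket_floor [([379.5, 210.8], 0.88)]
side bucket_mouth [([387.7, 189.9], 0.83)]
side lever_roller [([426.3, 173.1], 0.96)]
side lever_root [([403.6, 177.2], 0.85), ([382.8, 208.4], 0.66)]
side amber_bottle [([276.9, 272.8], 0.7), ([311.0, 292.8], 0.43), ([319.7, 342.1], 0.37)]
side beaker [([362.8, 300.9], 0.93)]
side vial []
top spent_cartridge [([221.4, 282.8], 0.91), ([314.8, 249.9], 0.8), ([423.8, 306.8], 0.36), ([213.2, 291.9], 0.2)]
top full_cartridge [([202.7, 298.9], 0.9)]
top dock [([211.7, 293.8], 0.74)]
top dock_top [([210.9, 291.5], 0.59)]
top station [([372.9, 276.9], 0.64)]
top axis_mid [([377.5, 275.5], 0.77)]
top tray_floor [([371.4, 258.7], 0.94)]
top bucket_floor [([377.8, 277.0], 0.75), ([377.7, 275.3], 0.71)]
top bucket_mouth [([378.0, 277.0], 0.61)]
top lever_roller [([428.1, 306.8], 0.96), ([376.6, 277.6], 0.52)]
top lever_root [([421.2, 279.6], 0.98)]
top amber_bottle [([277.3, 213.2], 0.79)]
top beaker [([279.5, 296.7], 0.96)]
top vial [([279.0, 248.4], 0.45), ([222.1, 285.7], 0.36)]
```

Run:
```python
import cv2
a=cv2.imread("pics/top0.png");b=cv2.imread("pics/side0.png")
c=cv2.resize(a[230:350,150:290],(700,600),interpolation=cv2.INTER_CUBIC);cv2.imwrite("pics/dockt.png",c)
c=cv2.resize(a[200:330,320:450],(600,600),interpolation=cv2.INTER_CUBIC);cv2.imwrite("pics/statt.png",c)
c=cv2.resize(b[300:400,280:380],(600,600),interpolation=cv2.INTER_CUBIC);cv2.imwrite("pics/docks.png",c)
c=cv2.resize(b[155:275,310:450],(700,600),interpolation=cv2.INTER_CUBIC);cv2.imwrite("pics/stats.png",c)
```

```text
(no output)
```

View pics/dockt.png

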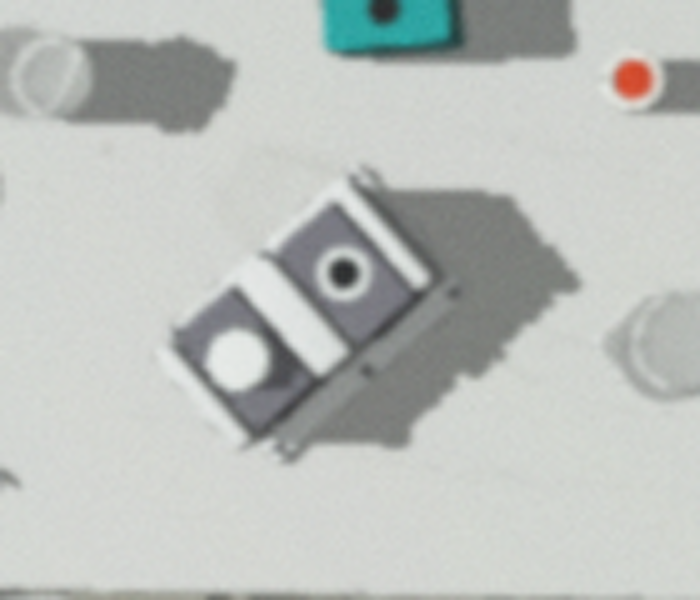

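View pics/statt.png

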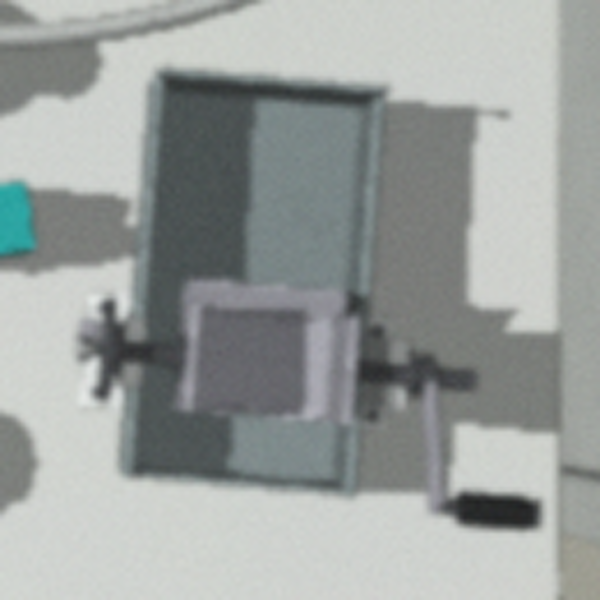

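View pics/docks.png

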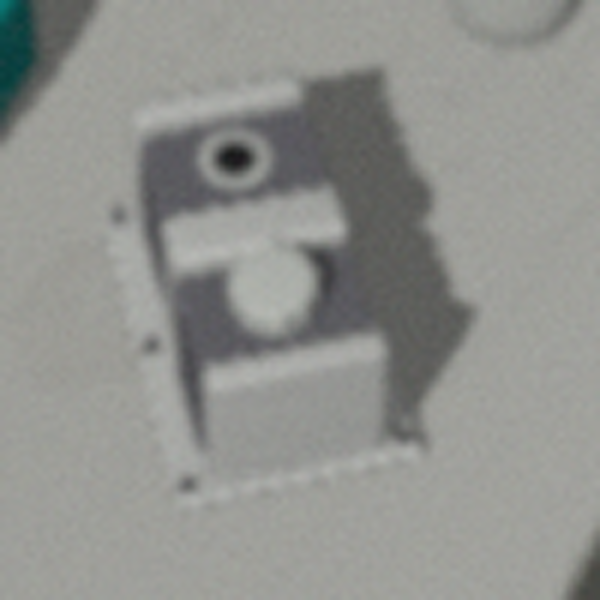

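View pics/stats.png

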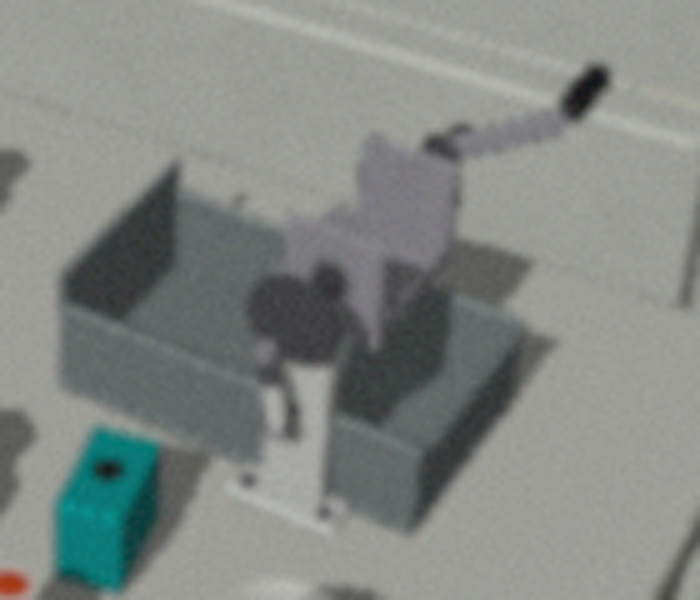

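The spent cartridge is the grey block in the dock with the flush black neck hole, at top (218.6,284.4) and side (319,326). The other grey block carries the white cap, and the turquoise ones are outside the dock. Next I fit the dock and station poses.

```bash
cat > fit.py <<'E'
from h import *
def fit(obs,x0,zfree=False):
    def res(p):
        c,s=np.cos(p[2]),np.sin(p[2]);r=[]
        for n,P,uv in obs:
            W=[p[0]+c*P[0]-s*P[1],p[1]+s*P[0]+c*P[1],P[2]]
            r.append(proj(n,W)[0]-uv)
        return np.concatenate(r)
    s=least_squares(res,x0,loss="soft_l1");return s.x,res(s.x).reshape(-1,2)
def crop(x0,y0,sc,u,v): return np.array([x0+(u+.5)/sc-.5,y0+(v+.5)/sc-.5])
T=lambda u,v:crop(150,230,5,u,v); S=lambda u,v:crop(280,300,6,u,v)
# dock: x along walls; choose x toward image-up-left => y toward spent (down-left normal..)
m=1e-3
for sgn in (1,):
    # dock x axis = toward lower right->upper left in the top picture (world +x,+y); dock y -> spent at y=?
    sp=-30*m; fu=30*m
    d=[("top",[0,sp,.060],T(343,272)),("side",[0,sp,.060],S(235,157)),("top",[0,fu,.073],T(237,360)),("side",[0,fu,.073],S(272,285)),
     ("top",[.03,0,.064],T(257,256)),("top",[-.03,0,.064],T(337,367)),("side",[.03,0,.064],S(166,244)),("side",[-.03,0,.064],S(340,206)),
     ("side",[.042,.062,.006],S(190,498)),("side",[-.042,.062,.006],S(425,452))]
    x,r=fit(d,[.55,.38,.7]);print("dock",x,np.round(r,1).tolist())
T=lambda u,v:crop(320,200,600/130,u,v); S=lambda u,v:crop(310,155,5,u,v)
d=[("top",[.143,.058,.078],T(160,72)),("top",[.143,-.058,.078],T(385,90)),("top",[-.063,.058,.051],T(122,474)),("top",[-.063,-.058,.051],T(354,492)),
("side",[.143,-.058,.078],S(180,160)),("side",[.143,.058,.078],S(61,280)),("side",[-.063,-.058,.051],S(524,326)),("side",[-.063,.058,.051],S(417,450)),
("top",[-.0586,-.104,.167],T(500,511)),("side",[-.0586,-.104,.167],S(585,92)),
("top",[0,-.035,.153],T(350,368)),("top",[0,.035,.153],T(192,358)),
("side",[0.017,.068,.126],S(284,362))][:-1]
x,r=fit(d,[.6,.05,-.08]);print("station",x,np.round(r,1).tolist())
for q,z,t,s in(("axis",.125,(377.5,275.5),(384.4,201.9)),("mouth",.153,(378,277),(387.7,189.9)),("floor",.095,(377.8,276),(379.5,210.8)),("roller",.167,(428.1,306.8),(426.3,173.1)),("neck",.06,(218.6,284.4),(319.2,326.2)),("beaker",0,(279.5,296.7),(362.8,300.9)),("amber",0,(277.3,213.2),(276.9,272.8)),("root",.125,(421.2,279.6),(403.6,177.2)),("vial",.056,(277,246),(312.5,274))):
    print(q,onz("top",t,z)[:2].round(4),onz("side",s,z)[:2].round(4),tri([("top",t),("side",s)]).x.round(4))
E
python3 fit.py
```

```text
dock [0.52865569 0.42549749 0.74793632] [[0.3, 0.7], [-0.5, 0.4], [0.6, 0.8], [0.4, -1.3], [-1.2, 2.9], [-0.0, 0.2], [-0.2, -0.7], [-0.0, -0.4], [-2.5, 1.0], [-0.7, -0.4]]
station [ 0.56998195  0.04440546 -0.05649011] [[-0.4, -0.7], [1.2, -0.8], [0.7, 1.3], [0.1, 1.2], [-1.4, -0.7], [-1.1, -0.9], [-0.2, 0.6], [0.5, 2.7], [-0.9, 0.0], [-0.9, 0.2], [-0.2, 0.7], [1.4, 0.4]]
axis [0.577  0.0441] [0.5672 0.0447] [0.5734 0.042  0.1209]
mouth [0.5738 0.0464] [0.5665 0.0319] [0.5687 0.0453 0.1613]
floor [0.5759 0.0397] [0.577 0.047] [0.5776 0.0397 0.0894]
roller [ 0.5131 -0.0583] [ 0.5046 -0.0572] [ 0.5099 -0.0603  0.1632]
neck [0.5497 0.4033] [0.5472 0.4028] [0.5484 0.4028 0.0594]
beaker [0.5214 0.2657] [0.5188 0.2516] [0.518  0.2631 0.0124]
amber [0.7246 0.2758] [0.7392 0.2708] [0.728  0.2775 0.0109]
root [ 0.5698 -0.052 ] [ 0.5655 -0.0705] [ 0.5655 -0.0512  0.1374]
vial [0.6413 0.2709] [0.6343 0.2788] [0.6406 0.2709 0.0457]
```

```bash
cat > ov.py <<'E'
from h import *
def W(p,P): 
    c,s=np.cos(p[2]),np.sin(p[2]);P=np.array(P,float);return np.c_[p[0]+c*P[:,0]-s*P[:,1],p[1]+s*P[:,0]+c*P[:,1],P[:,2]]
def over(n,src,p,polys,box,sc,out):
    a=cv2.imread(src);x0,y0,x1,y1=box
    c=cv2.resize(a[y0:y1,x0:x1],None,fx=sc,fy=sc,interpolation=cv2.INTER_CUBIC)
    for P in polys:
        uv=(proj(n,W(p,P))-[x0,y0]+.5)*sc-.5
        cv2.polylines(c,[np.round(uv*8).astype(int)],True,(0,0,255),1,cv2.LINE_AA,3)
    cv2.imwrite(out,c)
def rect(x0,x1,y0,y1,z): return [[x0,y0,z],[x1,y0,z],[x1,y1,z],[x0,y1,z]]
def circ(x,y,r,z): return [[x+r*np.cos(t),y+r*np.sin(t),z] for t in np.linspace(0,6.28,30)]
m=.001
dock=[rect(-.042,.042,-.062,.062,.006),rect(-.03,.03,-.01,.01,.064),rect(-.03,.03,-.05,-.05,.064),rect(-.03,.03,.05,.05,.064),rect(-.03,.03,-.048,-.012,.06),rect(-.03,.03,.012,.048,.06),circ(0,.03,.014,.073)]
stat=[rect(-.063,.143,-.058,.058,.059)]+[[[-.063,-.058,.051],[-.063,.058,.051]],[[.143,-.058,.078],[.143,.058,.078]],[[-.026,.035,.153],[.026,.035,.153]],[[-.026,-.035,.153],[.026,-.035,.153]],rect(-.023,.022,-.035,.035,.095),rect(-.017,.017,-.068,-.058,.126),rect(-.017,.017,.058,.068,.126),[[0,-.104,.125],[-.0586,-.104,.167]],[[-.0586,-.121,.167],[-.0586,-.087,.167]]]
if __name__=="__main__":
    import sys
    d=[0.5286,0.4255,0.748];s=[0.570,0.0444,-.0565]
    if len(sys.argv)>1: d=eval(sys.argv[1]);s=eval(sys.argv[2])
    over("top","pics/top0.png",d,dock,(170,250,260,330),7,"pics/o1.png")
    over("side","pics/side0.png",d,dock,(285,305,365,390),7,"pics/o2.png")
    over("top","pics/top0.png",s,stat,(330,205,450,325),5,"pics/o3.png")
    over("side","pics/side0.png",s,stat,(310,155,440,270),5,"pics/o4.png")
    A=[cv2.imread(f"pics/o{i}.png") for i in(1,2,3,4)]
    def hs(a,b):
        h=max(a.shape[0],b.shape[0]);f=lambda z:cv2.copyMakeBorder(z,0,h-z.shape[0],0,0,0);c=np.hstack([f(a),f(b)]);k=min(800/c.shape[1],600/c.shape[0],1);return c
    cv2.imwrite("pics/od.png",cv2.resize(hs(A[0],A[1]),None,fx=.67,fy=.67,interpolation=cv2.INTER_AREA));cv2.imwrite("pics/os.png",cv2.resize(hs(A[2],A[3]),None,fx=.64,fy=.64,interpolation=cv2.INTER_AREA))
E
python3 ov.py
```

```text
(no output)
```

View pics/o1.png

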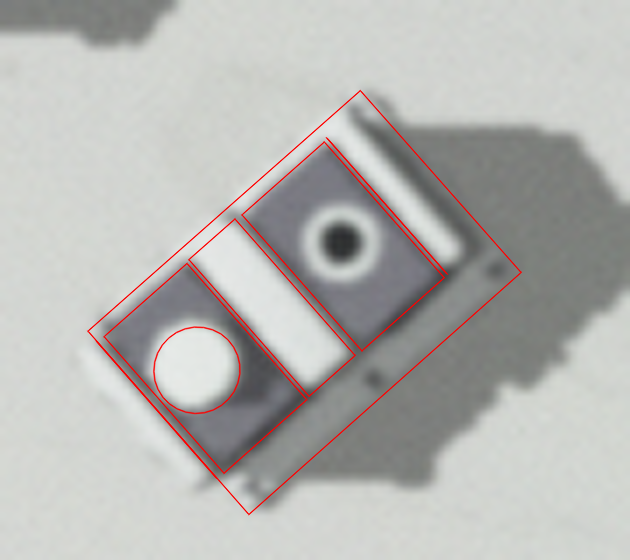

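View pics/o2.png

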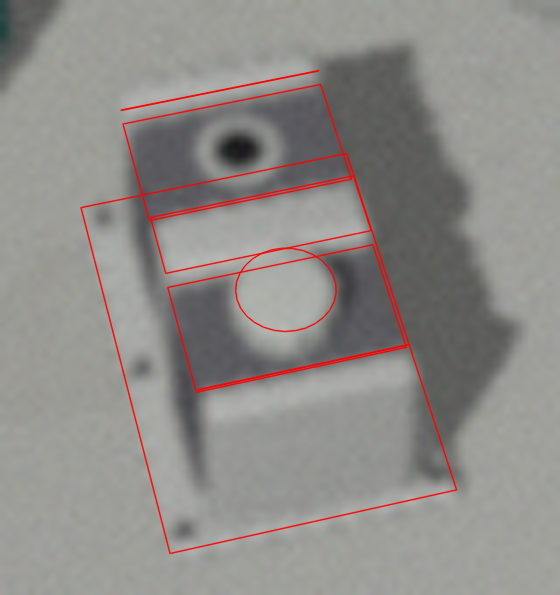

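View pics/o3.png

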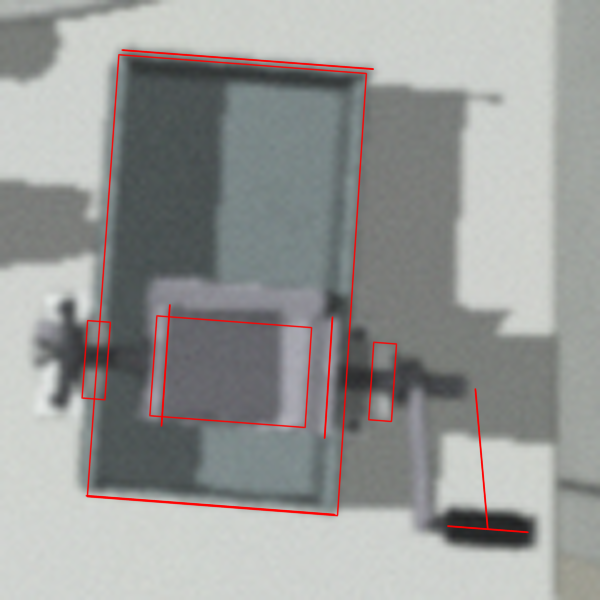

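View pics/o4.png

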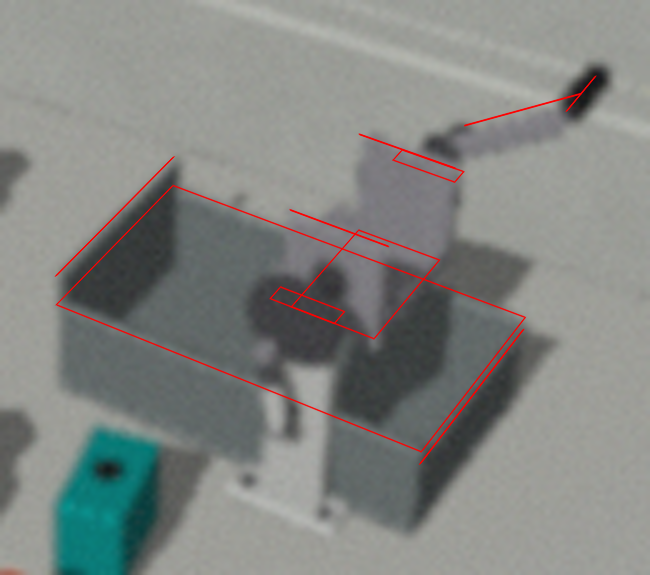

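```bash
cat > plan.py <<'E'
from h import *
def target_R(jaw):
    # tool x down; tool z horizontal along jaw angle
    x=np.array([0,0,-1.]);z=np.array([np.cos(jaw),np.sin(jaw),0]);y=np.cross(z,x)
    return np.c_[x,y,z]
def cur():
    s=telemetry.get_state();return s,np.array(s["eef_pos"]),R.from_euler("xyz",s["ee_rot"]).as_matrix()
def rep(grasp=None,jaw=None):
    s,p,M=cur();z=M[:,2]
    print("t",round(s["t"],2),"tcp",p.round(4),"jaw",round(np.arctan2(z[1],z[0]),4),"down",M[:,0].round(4),"w",round(s["width"],4),"F",np.round(s["force"],1),"q",np.round(s["q"],2))
    if grasp is not None:
        best=None
        for k in(0,np.pi):
            rv=R.from_matrix(M.T@target_R(jaw+k)).as_rotvec()
            if best is None or np.linalg.norm(rv)<np.linalg.norm(best[1]): best=(k,rv)
            print("  turn units",(np.degrees(rv)/6).round(2))
        T=target_R(jaw+best[0]);tp=np.array(grasp)+[0,0,.159]
        print("  shift units in current frame",(M.T@(tp-p)/.025).round(2)," in turned frame",(T.T@(tp-p)/.025).round(2))
E
python3 - <<'E'
from plan import *
print(target_R(0.7))
rep([.5487,.403,.13],.748)
for uv in((440,352),(200,347)): print(onz("top",uv,0))
for uv in((314,248),(228,232)): print(onz("top",uv,.054))
E
```

```text
[[ 0.         -0.64421769  0.76484219]
 [ 0.          0.76484219  0.64421769]
 [-1.          0.          0.        ]]
t 1.6 tcp [ 0.3031 -0.6031  0.4047] jaw 2.0365 down [ 0. -0. -1.] w 0.0876 F [ 0.3 -0.5 -0.2] q [-0.82  0.36  0.01  0.   -1.22 -0.29]
  turn units [12.3 -0.   0. ]
  turn units [-17.7  -0.   -0. ]
  shift units in current frame [  4.63 -26.85  31.55]  in turned frame [ 4.63 22.82 34.57]
[ 0.39610526 -0.12396726  0.        ]
[0.39768136 0.45380414 0.        ]
[0.638389   0.18452054 0.054     ]
[0.67196601 0.38615425 0.054     ]
```

Emit:
{"name": "play_rows", "arguments": {"steps": [{"gripper": 1, "ax": -1}, {"gripper": 1, "ax": -1}, {"gripper": 1, "ax": -1}, {"gripper": 1, "ax": -1}, {"gripper": 1, "ax": -1}, {"gripper": 1, "ax": -1}, {"gripper": 1, "ax": -1}, {"gripper": 1, "ax": -1}, {"gripper": 1, "ax": -1}, {"gripper": 1, "ax": -1}, {"gripper": 1, "ax": -1}, {"gripper": 1, "ax": -1}, {"gripper": 1, "ax": -1}, {"gripper": 1, "ax": -1}, {"gripper": 1, "ax": -1}, {"gripper": 1, "ax": -1}, {"gripper": 1, "ax": -1}, {"gripper": 1, "ax": -0.7}]}}

```text
invalid input
```

Emit:
{"name": "play_rows", "arguments": {"steps": [{"ty": -0.63, "tz": -0.96}, {"ty": -0.63, "tz": -0.96}, {"ty": -0.63, "tz": -0.96}, {"ty": -0.63, "tz": -0.96}, {"ty": -0.63, "tz": -0.96}, {"ty": -0.63, "tz": -0.96}, {"ty": -0.63, "tz": -0.96}, {"ty": -0.63, "tz": -0.96}, {"ty": -0.63, "tz": -0.96}, {"ty": -0.63, "tz": -0.96}, {"ty": -0.63, "tz": -0.96}, {"ty": -0.63, "tz": -0.96}, {"ty": -0.63, "tz": -0.96}, {"ty": -0.63, "tz": -0.96}, {"ty": -0.63, "tz": -0.96}, {"ty": -0.63, "tz": -0.96}, {"ty": -0.63, "tz": -0.96}, {"ty": -0.63, "tz": -0.96}]}}

```text
invalid input
```

Emit:
{"name": "play_rows", "arguments": {"steps": [{"ty": -0.63, "tz": -0.96}, {"ty": -0.63, "tz": -0.96}, {"ty": -0.63, "tz": -0.96}, {"ty": -0.63, "tz": -0.96}, {"ty": -0.63, "tz": -0.96}, {"ty": -0.63, "tz": -0.96}, {"ty": -0.63, "tz": -0.96}, {"ty": -0.63, "tz": -0.96}, {"ty": -0.63, "tz": -0.96}, {"ty": -0.63, "tz": -0.96}, {"ty": -0.63, "tz": -0.96}, {"ty": -0.63, "tz": -0.96}, {"ty": -0.63, "tz": -0.96}, {"ty": -0.63, "tz": -0.96}, {"ty": -0.63, "tz": -0.96}, {"ty": -0.63, "tz": -0.96}, {"ty": -0.63, "tz": -0.96}, {"ty": -0.63, "tz": -0.96}, {"tx": 0}, {"tx": 0}]}}

```text
invalid input
```

Run:
```python
from plan import *
rep([.5487,.403,.038],.748)
for n in("side","top"):
    im=optics.grab_frame(n); cv2.imwrite(f"pics/{n}1.png",im[:,:,::-1])
```

```text
t 1.6 tcp [ 0.3031 -0.6031  0.4047] jaw 2.0365 down [ 0. -0. -1.] w 0.0876 F [ 0.3 -0.5 -0.2] q [-0.82  0.36  0.01  0.   -1.22 -0.29]
  turn units [12.3 -0.   0. ]
  turn units [-17.7  -0.   -0. ]
  shift units in current frame [  8.31 -26.85  31.55]  in turned frame [ 8.31 22.82 34.57]
```

View pics/side1.png

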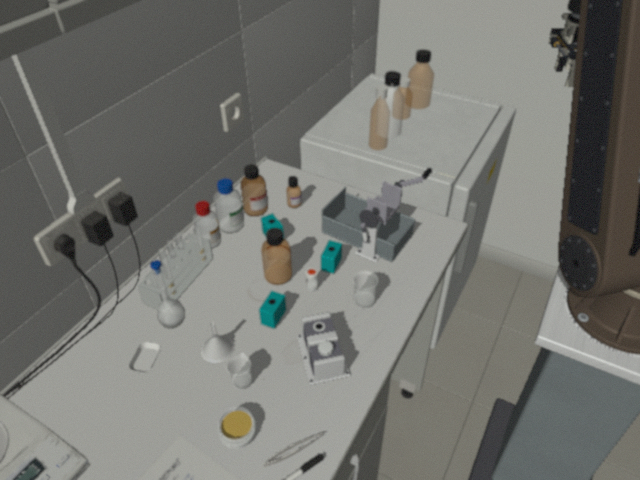

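View pics/top1.png

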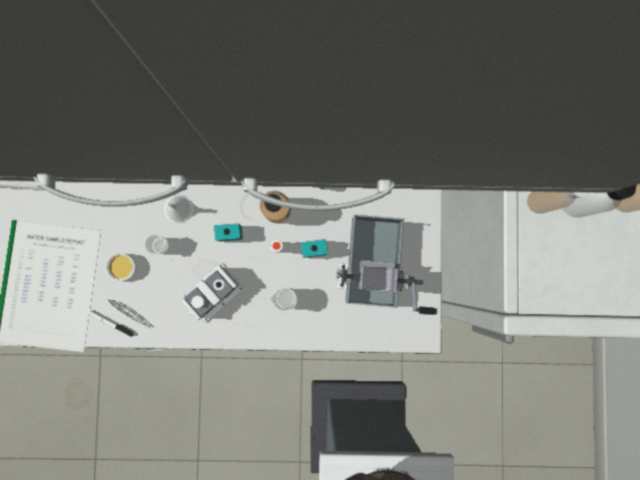

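The rows were refused and nothing moved. Each row probably needs all seven keys, so I'll resend a short turn that way.

Emit:
{"name": "play_rows", "arguments": {"steps": [{"gripper": 1, "tx": 0, "ty": 0, "tz": 0, "ax": -1, "ay": 0, "az": 0}, {"gripper": 1, "tx": 0, "ty": 0, "tz": 0, "ax": -1, "ay": 0, "az": 0}, {"gripper": 1, "tx": 0, "ty": 0, "tz": 0, "ax": -1, "ay": 0, "az": 0}, {"gripper": 1, "tx": 0, "ty": 0, "tz": 0, "ax": -1, "ay": 0, "az": 0}, {"gripper": 1, "tx": 0, "ty": 0, "tz": 0, "ax": -1, "ay": 0, "az": 0}, {"gripper": 1, "tx": 0, "ty": 0, "tz": 0, "ax": -1, "ay": 0, "az": 0}, {"gripper": 1, "tx": 0, "ty": 0, "tz": 0, "ax": -1, "ay": 0, "az": 0}, {"gripper": 1, "tx": 0, "ty": 0, "tz": 0, "ax": -1, "ay": 0, "az": 0}, {"gripper": 1, "tx": 0, "ty": 0, "tz": 0, "ax": -1, "ay": 0, "az": 0}, {"gripper": 1, "tx": 0, "ty": 0, "tz": 0, "ax": -1, "ay": 0, "az": 0}, {"gripper": 1, "tx": 0, "ty": 0, "tz": 0, "ax": -1, "ay": 0, "az": 0}, {"gripper": 1, "tx": 0, "ty": 0, "tz": 0, "ax": -1, "ay": 0, "az": 0}, {"gripper": 1, "tx": 0, "ty": 0, "tz": 0, "ax": -1, "ay": 0, "az": 0}, {"gripper": 1, "tx": 0, "ty": 0, "tz": 0, "ax": -1, "ay": 0, "az": 0}, {"gripper": 1, "tx": 0, "ty": 0, "tz": 0, "ax": -1, "ay": 0, "az": 0}, {"gripper": 1, "tx": 0, "ty": 0, "tz": 0, "ax": -1, "ay": 0, "az": 0}, {"gripper": 1, "tx": 0, "ty": 0, "tz": 0, "ax": -1, "ay": 0, "az": 0}, {"gripper": 1, "tx": 0, "ty": 0, "tz": 0, "ax": -0.7, "ay": 0, "az": 0}]}}

```text
t: 3.2
eef_pos: [0.3032, -0.6031, 0.4047]
ee_rot: [1.394, 1.571, -0.993]
force: [0.7, 0.1, -0.4]
width: 0.0877
```

Emit:
{"name": "play_rows", "arguments": {"steps": [{"gripper": 1, "tx": 0, "ty": -0.63, "tz": -0.96, "ax": 0, "ay": 0, "az": 0}, {"gripper": 1, "tx": 0, "ty": -0.63, "tz": -0.96, "ax": 0, "ay": 0, "az": 0}, {"gripper": 1, "tx": 0, "ty": -0.63, "tz": -0.96, "ax": 0, "ay": 0, "az": 0}, {"gripper": 1, "tx": 0, "ty": -0.63, "tz": -0.96, "ax": 0, "ay": 0, "az": 0}, {"gripper": 1, "tx": 0, "ty": -0.63, "tz": -0.96, "ax": 0, "ay": 0, "az": 0}, {"gripper": 1, "tx": 0, "ty": -0.63, "tz": -0.96, "ax": 0, "ay": 0, "az": 0}, {"gripper": 1, "tx": 0, "ty": -0.63, "tz": -0.96, "ax": 0, "ay": 0, "az": 0}, {"gripper": 1, "tx": 0, "ty": -0.63, "tz": -0.96, "ax": 0, "ay": 0, "az": 0}, {"gripper": 1, "tx": 0, "ty": -0.63, "tz": -0.96, "ax": 0, "ay": 0, "az": 0}, {"gripper": 1, "tx": 0, "ty": -0.63, "tz": -0.96, "ax": 0, "ay": 0, "az": 0}, {"gripper": 1, "tx": 0, "ty": -0.63, "tz": -0.96, "ax": 0, "ay": 0, "az": 0}, {"gripper": 1, "tx": 0, "ty": -0.63, "tz": -0.96, "ax": 0, "ay": 0, "az": 0}, {"gripper": 1, "tx": 0, "ty": -0.63, "tz": -0.96, "ax": 0, "ay": 0, "az": 0}, {"gripper": 1, "tx": 0, "ty": -0.63, "tz": -0.96, "ax": 0, "ay": 0, "az": 0}, {"gripper": 1, "tx": 0, "ty": -0.63, "tz": -0.96, "ax": 0, "ay": 0, "az": 0}, {"gripper": 1, "tx": 0, "ty": -0.63, "tz": -0.96, "ax": 0, "ay": 0, "az": 0}, {"gripper": 1, "tx": 0, "ty": -0.63, "tz": -0.96, "ax": 0, "ay": 0, "az": 0}, {"gripper": 1, "tx": 0, "ty": -0.63, "tz": -0.96, "ax": 0, "ay": 0, "az": 0}]}}

```text
t: 4.7
eef_pos: [0.4267, -0.1, 0.4051]
ee_rot: [2.557, 1.57, 0.164]
force: [0.5, -0.6, -0.4]
width: 0.0878
```

Run:
```python
from plan import *
rep([.5487,.403,.038],.748)
```

```text
t 4.7 tcp [ 0.4267 -0.1     0.4051] jaw -2.393 down [ 1.e-03  2.e-04 -1.e+00] w 0.0878 F [ 0.5 -0.6 -0.4] q [ 0.22 -0.04 -0.48  0.   -1.14  0.53]
  turn units [-2.999e+01  1.000e-02 -1.000e-02]
  turn units [ 0.01 -0.01 -0.01]
  shift units in current frame [  8.33 -11.42 -17.26]  in turned frame [  8.32 -11.43 -17.26]
```

Emit:
{"name": "play_rows", "arguments": {"steps": [{"gripper": 1, "tx": 0, "ty": -0.63, "tz": -0.96, "ax": 0, "ay": 0, "az": 0}, {"gripper": 1, "tx": 0, "ty": -0.63, "tz": -0.96, "ax": 0, "ay": 0, "az": 0}, {"gripper": 1, "tx": 0, "ty": -0.63, "tz": -0.96, "ax": 0, "ay": 0, "az": 0}, {"gripper": 1, "tx": 0, "ty": -0.63, "tz": -0.96, "ax": 0, "ay": 0, "az": 0}, {"gripper": 1, "tx": 0, "ty": -0.63, "tz": -0.96, "ax": 0, "ay": 0, "az": 0}, {"gripper": 1, "tx": 0, "ty": -0.63, "tz": -0.96, "ax": 0, "ay": 0, "az": 0}, {"gripper": 1, "tx": 0, "ty": -0.63, "tz": -0.96, "ax": 0, "ay": 0, "az": 0}, {"gripper": 1, "tx": 0, "ty": -0.63, "tz": -0.96, "ax": 0, "ay": 0, "az": 0}, {"gripper": 1, "tx": 0, "ty": -0.63, "tz": -0.96, "ax": 0, "ay": 0, "az": 0}, {"gripper": 1, "tx": 0, "ty": -0.63, "tz": -0.96, "ax": 0, "ay": 0, "az": 0}, {"gripper": 1, "tx": 0, "ty": -0.63, "tz": -0.96, "ax": 0, "ay": 0, "az": 0}, {"gripper": 1, "tx": 0, "ty": -0.63, "tz": -0.96, "ax": 0, "ay": 0, "az": 0}, {"gripper": 1, "tx": 0.5, "ty": -0.63, "tz": -0.96, "ax": 0, "ay": 0, "az": 0}, {"gripper": 1, "tx": 0.5, "ty": -0.63, "tz": -0.96, "ax": 0, "ay": 0, "az": 0}, {"gripper": 1, "tx": 0.5, "ty": -0.63, "tz": -0.96, "ax": 0, "ay": 0, "az": 0}, {"gripper": 1, "tx": 0.5, "ty": -0.63, "tz": -0.96, "ax": 0, "ay": 0, "az": 0}, {"gripper": 1, "tx": 0.5, "ty": -0.63, "tz": -0.96, "ax": 0, "ay": 0, "az": 0}, {"gripper": 1, "tx": 0.5, "ty": -0.71, "tz": -0.94, "ax": 0, "ay": 0, "az": 0}, {"gripper": 1, "tx": 0, "ty": 0, "tz": 0, "ax": 0, "ay": 0, "az": 0}]}}

```text
t: 6.28
eef_pos: [0.5486, 0.4054, 0.3256]
ee_rot: [0.052, 1.567, -2.34]
force: [-0.1, -1.2, -0.5]
width: 0.0876
```

Run:
```python
from plan import *
rep([.5487,.403,.038],.748)
for n in("side","top"):
    im=optics.grab_frame(n); cv2.imwrite(f"pics/{n}2.png",im[:,:,::-1])
a=cv2.imread("pics/side2.png")[230:390,230:440];cv2.imwrite("pics/side2c.png",cv2.resize(a,None,fx=3.7,fy=3.7,interpolation=2))
```

```text
t 6.28 tcp [0.5486 0.4054 0.3256] jaw -2.3911 down [-0.0024 -0.0025 -1.    ] w 0.0876 F [-0.1 -1.2 -0.5] q [ 0.92  0.42 -0.07 -0.   -1.08 -0.17]
  turn units [-29.98   0.     0.05]
  turn units [ 0.02  0.03 -0.  ]
  shift units in current frame [5.14 0.07 0.04]  in turned frame [5.14 0.07 0.06]
```

View pics/side2c.png

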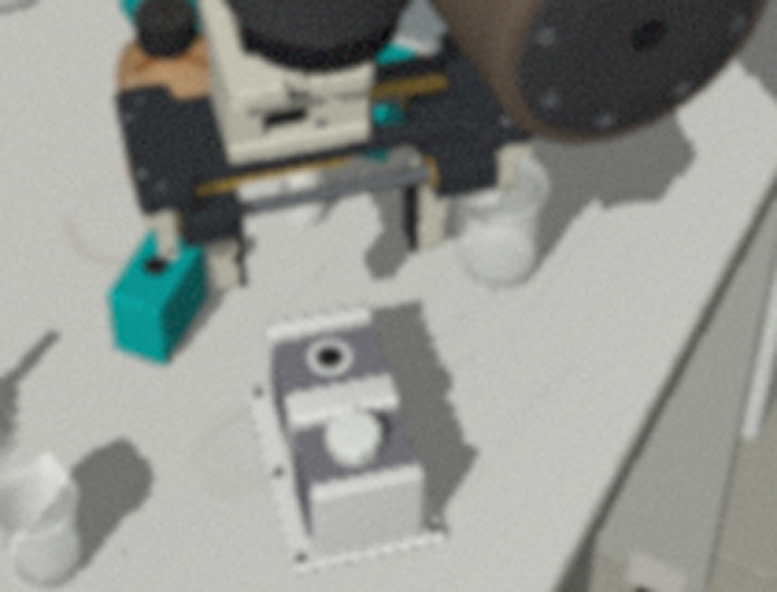

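View pics/top2.png

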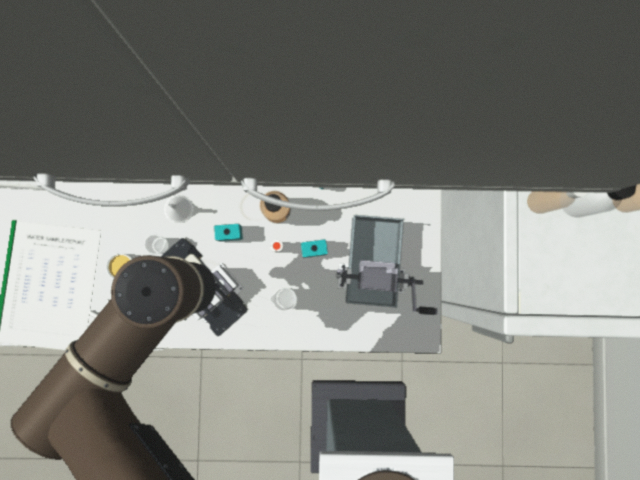

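The side view shows the open fingers straddling the grey, capless cartridge along the dock's x. The neck is at crop (330,357), clear of the dock. I'll descend.

Emit:
{"name": "play_rows", "arguments": {"steps": [{"gripper": 1, "tx": 0.7, "ty": 0.07, "tz": 0.05, "ax": 0, "ay": 0, "az": 0}, {"gripper": 1, "tx": 0.7, "ty": 0, "tz": 0, "ax": 0, "ay": 0, "az": 0}, {"gripper": 1, "tx": 0.7, "ty": 0, "tz": 0, "ax": 0, "ay": 0, "az": 0}, {"gripper": 1, "tx": 0.7, "ty": 0, "tz": 0, "ax": 0, "ay": 0, "az": 0}, {"gripper": 1, "tx": 0.7, "ty": 0, "tz": 0, "ax": 0, "ay": 0, "az": 0}, {"gripper": 1, "tx": 0.6, "ty": 0, "tz": 0, "ax": 0, "ay": 0, "az": 0}, {"gripper": 1, "tx": 0.5, "ty": 0, "tz": 0, "ax": 0, "ay": 0, "az": 0}, {"gripper": 1, "tx": 0.5, "ty": 0, "tz": 0, "ax": 0, "ay": 0, "az": 0}, {"gripper": 1, "tx": 0, "ty": 0, "tz": 0, "ax": 0, "ay": 0, "az": 0}, {"gripper": 1, "tx": 0, "ty": 0, "tz": 0, "ax": 0, "ay": 0, "az": 0}]}}

```text
t: 7.22
eef_pos: [0.5489, 0.399, 0.2021]
ee_rot: [0.359, 1.57, -2.034]
force: [-0.3, 0.2, 1.2]
width: 0.0879
```

Run:
```python
from plan import *
rep([.5487,.403,.038],.748)
for n in("side",):
    im=optics.grab_frame(n); cv2.imwrite(f"pics/{n}3.png",im[:,:,::-1])
a=cv2.imread("pics/side3.png")[230:390,230:440];cv2.imwrite("pics/side3c.png",cv2.resize(a,None,fx=3.7,fy=3.7,interpolation=2))
```

```text
t 7.22 tcp [0.5489 0.399  0.2021] jaw -2.3932 down [-3.e-04 -6.e-04 -1.e+00] w 0.0879 F [-0.3  0.2  1.2] q [ 0.92  0.54 -0.2   0.   -0.83 -0.17]
  turn units [-3.e+01  0.e+00  1.e-02]
  turn units [ 0.    0.01 -0.  ]
  shift units in current frame [ 0.2  -0.12 -0.1 ]  in turned frame [ 0.2  -0.12 -0.1 ]
```

View pics/side3c.png

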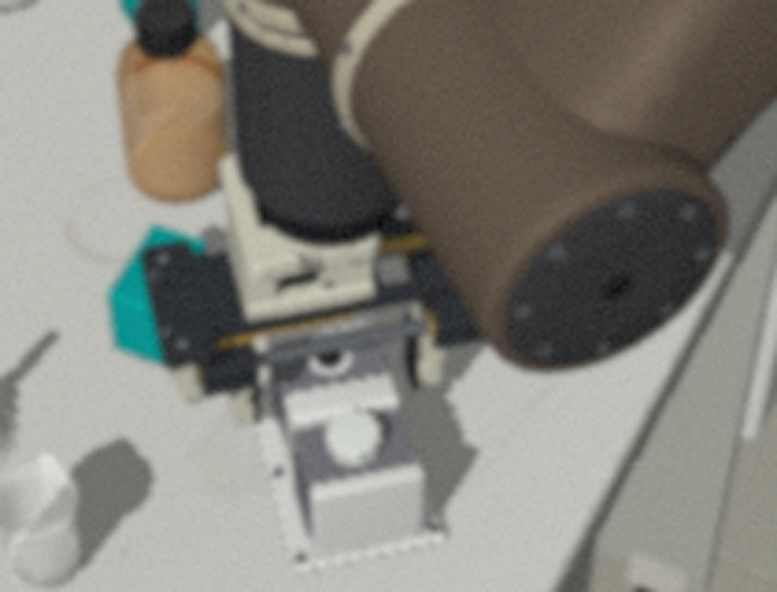

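Emit:
{"name": "play_rows", "arguments": {"steps": [{"gripper": 1, "tx": 0.12, "ty": -0.12, "tz": -0.1, "ax": 0, "ay": 0, "az": 0}, {"gripper": 1, "tx": 0, "ty": 0, "tz": 0, "ax": 0, "ay": 0, "az": 0}, {"gripper": 1, "tx": 0, "ty": 0, "tz": 0, "ax": 0, "ay": 0, "az": 0}, {"gripper": 1, "tx": 0, "ty": 0, "tz": 0, "ax": 0, "ay": 0, "az": 0}]}}

```text
t: 7.6
eef_pos: [0.5487, 0.4035, 0.1996]
ee_rot: [-3.043, 1.57, 0.847]
force: [-0.9, -0.3, 0.6]
width: 0.0876
```

Run:
```python
from plan import *
rep([.5487,.403,.038],.748)
```

```text
t 7.6 tcp [0.5487 0.4035 0.1996] jaw -2.3928 down [ 5.e-04  5.e-04 -1.e+00] w 0.0876 F [-0.9 -0.3  0.6] q [ 0.92  0.55 -0.2   0.   -0.83 -0.17]
  turn units [-2.999e+01 -0.000e+00 -1.000e-02]
  turn units [ 0.01 -0.01  0.  ]
  shift units in current frame [0.1  0.02 0.01]  in turned frame [0.1  0.02 0.01]
```

Emit:
{"name": "play_rows", "arguments": {"steps": [{"gripper": 0.5, "tx": 0, "ty": 0, "tz": 0, "ax": 0, "ay": 0, "az": 0}, {"gripper": 0.5, "tx": 0, "ty": 0, "tz": 0, "ax": 0, "ay": 0, "az": 0}, {"gripper": 0.5, "tx": 0, "ty": 0, "tz": 0, "ax": 0, "ay": 0, "az": 0}, {"gripper": 0.5, "tx": 0, "ty": 0, "tz": 0, "ax": 0, "ay": 0, "az": 0}, {"gripper": 0.5, "tx": 0, "ty": 0, "tz": 0, "ax": 0, "ay": 0, "az": 0}, {"gripper": 0.5, "tx": 0, "ty": 0, "tz": 0, "ax": 0, "ay": 0, "az": 0}], "newtons": 25}}

```text
t: 8.1
eef_pos: [0.5486, 0.4032, 0.1992]
ee_rot: [0.066, 1.571, -2.327]
force: [0.1, -0.1, 0.6]
width: 0.0599
```

Gripped at 59.9 mm, which matches the narrow ends. I'll lift.

Emit:
{"name": "play_rows", "arguments": {"steps": [{"gripper": 0.5, "tx": -0.3, "ty": 0, "tz": 0, "ax": 0, "ay": 0, "az": 0}, {"gripper": 0.5, "tx": -0.5, "ty": 0, "tz": 0, "ax": 0, "ay": 0, "az": 0}, {"gripper": 0.5, "tx": -0.6, "ty": 0, "tz": 0, "ax": 0, "ay": 0, "az": 0}, {"gripper": 0.5, "tx": -0.6, "ty": 0, "tz": 0, "ax": 0, "ay": 0, "az": 0}, {"gripper": 0.5, "tx": -0.6, "ty": 0, "tz": 0, "ax": 0, "ay": 0, "az": 0}, {"gripper": 0.5, "tx": -0.6, "ty": 0, "tz": 0, "ax": 0, "ay": 0, "az": 0}, {"gripper": 0.5, "tx": -0.6, "ty": 0, "tz": 0, "ax": 0, "ay": 0, "az": 0}, {"gripper": 0.5, "tx": -0.6, "ty": 0, "tz": 0, "ax": 0, "ay": 0, "az": 0}, {"gripper": 0.5, "tx": -0.4, "ty": 0, "tz": 0, "ax": 0, "ay": 0, "az": 0}, {"gripper": 0.5, "tx": 0, "ty": 0, "tz": 0, "ax": 0, "ay": 0, "az": 0}]}}

```text
t: 8.93
eef_pos: [0.5492, 0.4037, 0.323]
ee_rot: [-3.109, 1.566, 0.782]
force: [0.6, 0.2, 0.1]
width: 0.0596
```

Run:
```python
from plan import *
rep([.46,.16,.16],np.pi/2)
for n in("side",):
    im=optics.grab_frame(n); cv2.imwrite(f"pics/{n}4.png",im[:,:,::-1])
a=cv2.imread("pics/side4.png")[210:390,230:440];cv2.imwrite("pics/side4c.png",cv2.resize(a,None,fx=3.2,fy=3.2,interpolation=2))
```

```text
t 8.93 tcp [0.5492 0.4037 0.323 ] jaw -2.3927 down [ 0.0037  0.0036 -1.    ] w 0.0596 F [0.6 0.2 0.1] q [ 0.92  0.42 -0.08  0.   -1.06 -0.17]
  turn units [ 2.215e+01 -2.000e-02  6.000e-02]
  turn units [-7.85 -0.05 -0.02]
  shift units in current frame [0.11 4.71 9.25]  in turned frame [ 0.16 -3.57  9.75]
```

View pics/side4c.png

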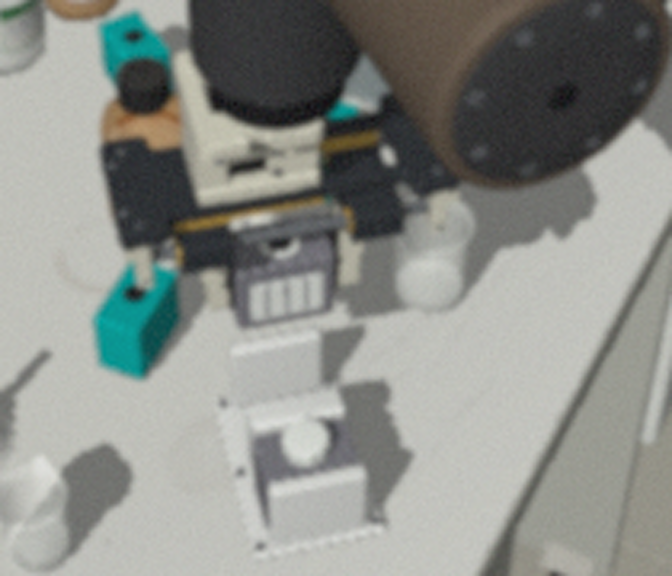

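Emit:
{"name": "play_rows", "arguments": {"steps": [{"gripper": 0.5, "tx": 0, "ty": 0, "tz": 0, "ax": -0.98, "ay": 0, "az": 0}, {"gripper": 0.5, "tx": 0, "ty": 0, "tz": 0, "ax": -0.98, "ay": 0, "az": 0}, {"gripper": 0.5, "tx": 0, "ty": 0, "tz": 0, "ax": -0.98, "ay": 0, "az": 0}, {"gripper": 0.5, "tx": 0, "ty": 0, "tz": 0, "ax": -0.98, "ay": 0, "az": 0}, {"gripper": 0.5, "tx": 0, "ty": 0, "tz": 0, "ax": -0.98, "ay": 0, "az": 0}, {"gripper": 0.5, "tx": 0, "ty": 0, "tz": 0, "ax": -0.98, "ay": 0, "az": 0}, {"gripper": 0.5, "tx": 0, "ty": 0, "tz": 0, "ax": -0.98, "ay": 0, "az": 0}, {"gripper": 0.5, "tx": 0, "ty": 0, "tz": 0, "ax": -0.98, "ay": 0, "az": 0}]}}

```text
t: 9.65
eef_pos: [0.5483, 0.403, 0.3179]
ee_rot: [-0.825, 1.569, -2.392]
force: [0.0, -1.3, -0.5]
width: 0.0597
```

Emit:
{"name": "play_rows", "arguments": {"steps": [{"gripper": 0.5, "tx": 0, "ty": -0.2, "tz": 0.5, "ax": 0, "ay": 0, "az": 0}, {"gripper": 0.5, "tx": 0, "ty": -0.3, "tz": 0.8, "ax": 0, "ay": 0, "az": 0}, {"gripper": 0.5, "tx": 0, "ty": -0.3, "tz": 0.8, "ax": 0, "ay": 0, "az": 0}, {"gripper": 0.5, "tx": 0, "ty": -0.3, "tz": 0.8, "ax": 0, "ay": 0, "az": 0}, {"gripper": 0.5, "tx": 0, "ty": -0.3, "tz": 0.8, "ax": 0, "ay": 0, "az": 0}, {"gripper": 0.5, "tx": 0, "ty": -0.3, "tz": 0.8, "ax": 0, "ay": 0, "az": 0}, {"gripper": 0.5, "tx": 0, "ty": -0.3, "tz": 0.8, "ax": 0, "ay": 0, "az": 0}, {"gripper": 0.5, "tx": 0, "ty": -0.3, "tz": 0.8, "ax": 0, "ay": 0, "az": 0}, {"gripper": 0.5, "tx": 0, "ty": -0.3, "tz": 0.8, "ax": 0, "ay": 0, "az": 0}, {"gripper": 0.5, "tx": 0, "ty": -0.3, "tz": 0.8, "ax": 0, "ay": 0, "az": 0}, {"gripper": 0.5, "tx": 0, "ty": -0.3, "tz": 0.8, "ax": 0, "ay": 0, "az": 0}, {"gripper": 0.5, "tx": 0, "ty": -0.3, "tz": 0.8, "ax": 0, "ay": 0, "az": 0}, {"gripper": 0.5, "tx": 0, "ty": -0.1, "tz": 0.4, "ax": 0, "ay": 0, "az": 0}, {"gripper": 0.5, "tx": 0, "ty": 0, "tz": 0, "ax": 0, "ay": 0, "az": 0}]}}

```text
t: 10.82
eef_pos: [0.4574, 0.159, 0.3187]
ee_rot: [-1.13, 1.569, -2.703]
force: [0.4, -0.0, -0.2]
width: 0.0601
```

Run:
```python
from plan import *
rep([.46,.16,.193-.159],np.pi/2)
for n in("side","top"):
    im=optics.grab_frame(n); cv2.imwrite(f"pics/{n}5.png",im[:,:,::-1])
a=cv2.imread("pics/side5.png")[150:370,230:500];cv2.imwrite("pics/side5c.png",cv2.resize(a,None,fx=2.6,fy=2.6,interpolation=2))
```

```text
t 10.82 tcp [0.4574 0.159  0.3187] jaw -1.5735 down [-1.2e-03 -6.0e-04 -1.0e+00] w 0.0601 F [ 0.4 -0.  -0.2] q [ 0.74  0.12 -0.52 -0.   -0.93  0.83]
  turn units [ 2.997e+01  2.000e-02 -1.000e-02]
  turn units [-0.03  0.01  0.01]
  shift units in current frame [ 5.03  0.11 -0.04]  in turned frame [ 5.03  0.11 -0.04]
```

View pics/side5c.png

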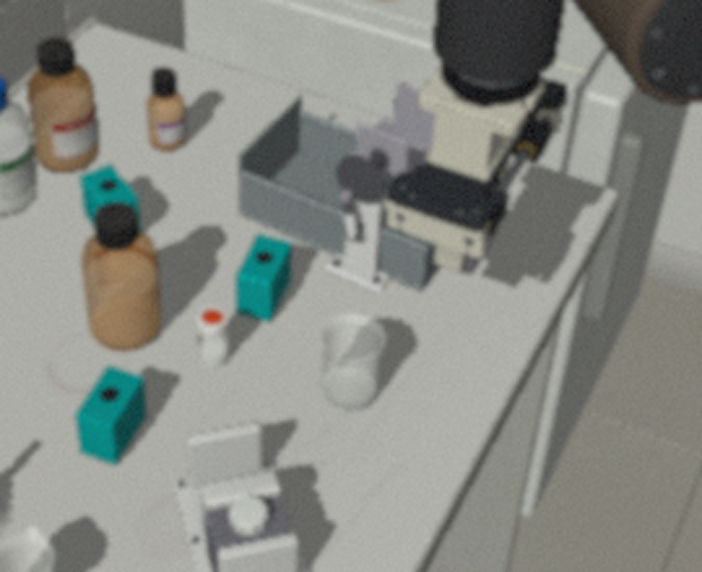

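View pics/top5.png

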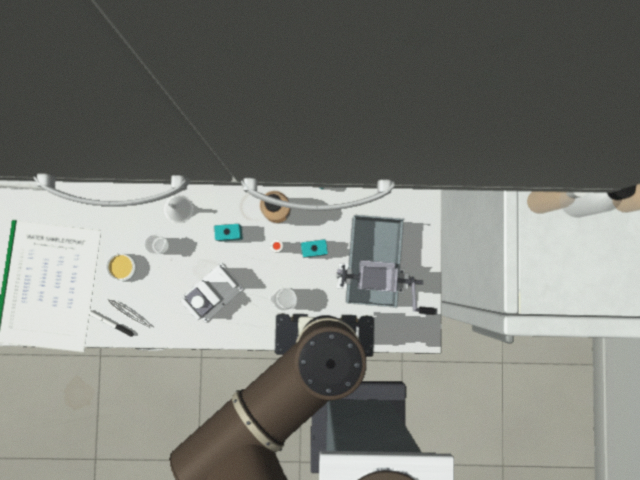

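Emit:
{"name": "play_rows", "arguments": {"steps": [{"gripper": 0.5, "tx": 0.4, "ty": 0.1, "tz": 0.4, "ax": 0, "ay": 0, "az": 0}, {"gripper": 0.5, "tx": 0.7, "ty": 0, "tz": 0.3, "ax": 0, "ay": 0, "az": 0}, {"gripper": 0.5, "tx": 0.7, "ty": 0, "tz": 0, "ax": 0, "ay": 0, "az": 0}, {"gripper": 0.5, "tx": 0.7, "ty": 0, "tz": 0, "ax": 0, "ay": 0, "az": 0}, {"gripper": 0.5, "tx": 0.7, "ty": 0, "tz": 0, "ax": 0, "ay": 0, "az": 0}, {"gripper": 0.5, "tx": 0.7, "ty": 0, "tz": 0, "ax": 0, "ay": 0, "az": 0}, {"gripper": 0.5, "tx": 0.5, "ty": 0, "tz": 0, "ax": 0, "ay": 0, "az": 0}, {"gripper": 0.5, "tx": 0.2, "ty": 0, "tz": 0, "ax": 0, "ay": 0, "az": 0}, {"gripper": 0.5, "tx": 0, "ty": 0, "tz": 0, "ax": 0, "ay": 0, "az": 0}, {"gripper": 0.5, "tx": 0, "ty": 0, "tz": 0, "ax": 0, "ay": 0, "az": 0}]}}

```text
t: 11.75
eef_pos: [0.4611, 0.1436, 0.2039]
ee_rot: [-0.706, 1.57, -2.277]
force: [1.1, 0.2, -1.3]
width: 0.0602
```

Run:
```python
from plan import *
rep([.46,.14,.193-.159],np.pi/2)
```

```text
t 11.75 tcp [0.4611 0.1436 0.2039] jaw -1.5716 down [-5.e-04 -6.e-04 -1.e+00] w 0.0602 F [ 1.1  0.2 -1.3] q [ 0.71  0.28 -0.65  0.   -0.64  0.86]
  turn units [ 2.999e+01  1.000e-02 -1.000e-02]
  turn units [-0.01  0.01  0.01]
  shift units in current frame [ 0.44 -0.04  0.14]  in turned frame [ 0.44 -0.04  0.14]
```

Emit:
{"name": "play_rows", "arguments": {"steps": [{"gripper": 0.5, "tx": 0.2, "ty": 0, "tz": 0, "ax": 0, "ay": 0, "az": 0}, {"gripper": 0.5, "tx": 0.15, "ty": 0, "tz": 0, "ax": 0, "ay": 0, "az": 0}, {"gripper": 0.5, "tx": 0.1, "ty": 0, "tz": 0, "ax": 0, "ay": 0, "az": 0}, {"gripper": 0.5, "tx": 0, "ty": 0, "tz": 0, "ax": 0, "ay": 0, "az": 0}, {"gripper": 0.5, "tx": 0, "ty": 0, "tz": 0, "ax": 0, "ay": 0, "az": 0}]}}

```text
t: 12.17
eef_pos: [0.4608, 0.1434, 0.193]
ee_rot: [2.302, 1.57, 0.73]
force: [0.1, 0.1, -0.4]
width: 0.06
```

Emit:
{"name": "play_rows", "arguments": {"steps": [{"gripper": 0.5, "tx": 0.06, "ty": 0, "tz": 0, "ax": 0, "ay": 0, "az": 0}, {"gripper": 0.5, "tx": 0, "ty": 0, "tz": 0, "ax": 0, "ay": 0, "az": 0}, {"gripper": 0.5, "tx": 0, "ty": 0, "tz": 0, "ax": 0, "ay": 0, "az": 0}]}}

```text
t: 12.42
eef_pos: [0.4609, 0.1434, 0.1928]
ee_rot: [1.922, 1.57, 0.35]
force: [-6.3, -1.4, 18.5]
width: 0.0599
```

Contact is confirmed at TCP z = 0.193. I'll release and rise.

Emit:
{"name": "play_rows", "arguments": {"steps": [{"gripper": 0.5, "tx": -0.04, "ty": 0, "tz": 0, "ax": 0, "ay": 0, "az": 0}, {"gripper": 0.85, "tx": 0, "ty": 0, "tz": 0, "ax": 0, "ay": 0, "az": 0}, {"gripper": 0.85, "tx": 0, "ty": 0, "tz": 0, "ax": 0, "ay": 0, "az": 0}, {"gripper": 0.85, "tx": 0, "ty": 0, "tz": 0, "ax": 0, "ay": 0, "az": 0}, {"gripper": 0.85, "tx": -0.3, "ty": 0, "tz": 0, "ax": 0, "ay": 0, "az": 0}, {"gripper": 0.85, "tx": -0.7, "ty": 0, "tz": 0, "ax": 0, "ay": 0, "az": 0}, {"gripper": 0.85, "tx": -0.9, "ty": 0, "tz": 0, "ax": 0, "ay": 0, "az": 0}, {"gripper": 0.85, "tx": -0.9, "ty": 0, "tz": 0, "ax": 0, "ay": 0, "az": 0}, {"gripper": 0.85, "tx": -0.6, "ty": 0, "tz": 0, "ax": 0, "ay": 0, "az": 0}, {"gripper": 0.85, "tx": 0, "ty": 0, "tz": 0, "ax": 0, "ay": 0, "az": 0}]}}

```text
t: 13.25
eef_pos: [0.4618, 0.144, 0.281]
ee_rot: [2.146, 1.565, 0.574]
force: [0.9, -0.0, -0.1]
width: 0.0745
```

Emit:
{"name": "play_rows", "arguments": {"steps": [{"gripper": 1, "tx": 0, "ty": 0, "tz": 0, "ax": 1, "ay": 0, "az": 0}, {"gripper": 1, "tx": 0, "ty": 0, "tz": 0, "ax": 1, "ay": 0, "az": 0}, {"gripper": 1, "tx": 0, "ty": 0, "tz": 0, "ax": 1, "ay": 0, "az": 0}, {"gripper": 1, "tx": 0, "ty": 0, "tz": 0, "ax": 1, "ay": 0, "az": 0}, {"gripper": 1, "tx": 0, "ty": 0, "tz": 0, "ax": 1, "ay": 0, "az": 0}, {"gripper": 1, "tx": 0, "ty": 0, "tz": 0, "ax": 1, "ay": 0, "az": 0}, {"gripper": 1, "tx": 0, "ty": 0, "tz": 0, "ax": 1, "ay": 0, "az": 0}, {"gripper": 1, "tx": 0, "ty": 0, "tz": 0, "ax": 1, "ay": 0, "az": 0}, {"gripper": 1, "tx": 0, "ty": 0, "tz": 0, "ax": 1, "ay": 0, "az": 0}, {"gripper": 1, "tx": 0, "ty": 0, "tz": 0, "ax": 1, "ay": 0, "az": 0}, {"gripper": 1, "tx": 0, "ty": 0, "tz": 0, "ax": 1, "ay": 0, "az": 0}, {"gripper": 1, "tx": 0, "ty": 0, "tz": 0, "ax": 1, "ay": 0, "az": 0}, {"gripper": 1, "tx": 0, "ty": 0, "tz": 0, "ax": 1, "ay": 0, "az": 0}, {"gripper": 1, "tx": 0, "ty": 0, "tz": 0, "ax": 1, "ay": 0, "az": 0}, {"gripper": 1, "tx": 0, "ty": 0, "tz": 0, "ax": 1, "ay": 0, "az": 0}, {"gripper": 1, "tx": 0, "ty": 0, "tz": 0, "ax": 0, "ay": 0, "az": 0}]}}

```text
t: 14.58
eef_pos: [0.4606, 0.1432, 0.2772]
ee_rot: [0.521, 1.57, -2.626]
force: [-0.1, -0.2, 0.4]
width: 0.0876
```

Run:
```python
from plan import *
rep([.461,.1434,.034],0)
for n in("side","top"):
    im=optics.grab_frame(n); cv2.imwrite(f"pics/{n}6.png",im[:,:,::-1])
a=cv2.imread("pics/side6.png")[150:340,300:500];cv2.imwrite("pics/side6c.png",cv2.resize(a,None,fx=3.1,fy=3.1,interpolation=2))
```

```text
t 14.58 tcp [0.4606 0.1432 0.2772] jaw 3.1355 down [-6.e-04 -4.e-04 -1.e+00] w 0.0876 F [-0.1 -0.2  0.4] q [ 0.71  0.17 -0.57 -0.   -0.83 -0.72]
  turn units [ 2.994e+01 -1.000e-02 -1.000e-02]
  turn units [-0.06  0.01 -0.  ]
  shift units in current frame [ 3.37 -0.01 -0.02]  in turned frame [ 3.37 -0.01 -0.01]
```

View pics/side6c.png

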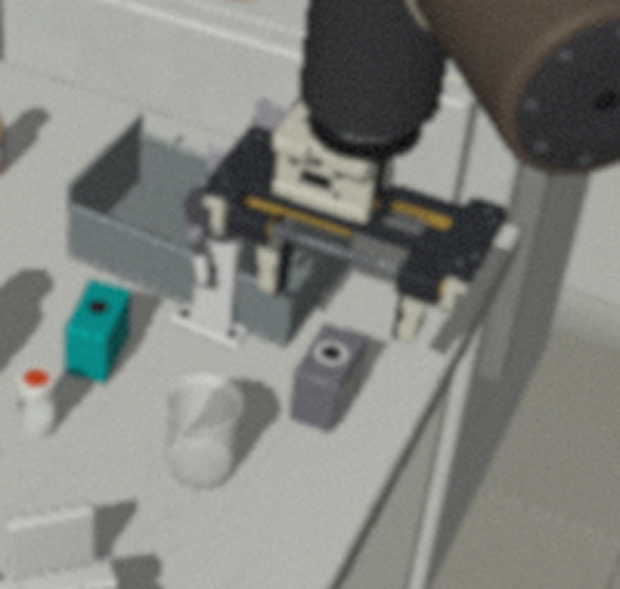

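View pics/top6.png

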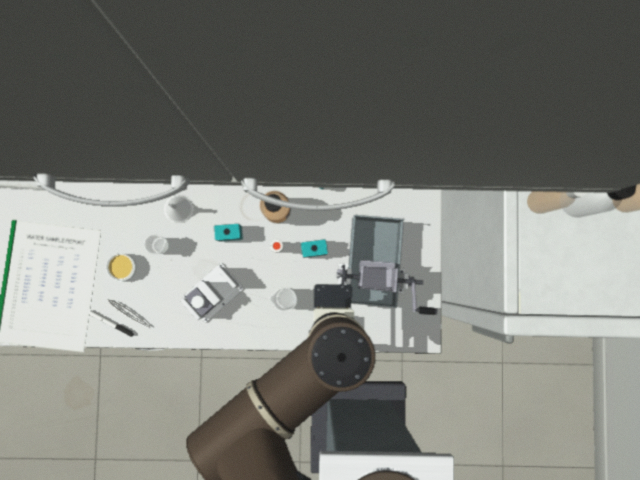

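The cartridge stands upright at side (407,264). At grasp height, though, the gripper body (x up to 0.557, y down to 0.104) could hit the station's latch disc. I'll take it by its ends again and set it down at about (0.44, 0.175), clear of both the disc and the beaker.

Emit:
{"name": "play_rows", "arguments": {"steps": [{"gripper": 0.85, "tx": 0, "ty": 0, "tz": 0, "ax": -1, "ay": 0, "az": 0}, {"gripper": 0.85, "tx": 0, "ty": 0, "tz": 0, "ax": -1, "ay": 0, "az": 0}, {"gripper": 0.85, "tx": 0, "ty": 0, "tz": 0, "ax": -1, "ay": 0, "az": 0}, {"gripper": 0.85, "tx": 0, "ty": 0, "tz": 0, "ax": -1, "ay": 0, "az": 0}, {"gripper": 0.85, "tx": 0, "ty": 0, "tz": 0, "ax": -1, "ay": 0, "az": 0}, {"gripper": 0.85, "tx": 0, "ty": 0, "tz": 0, "ax": -1, "ay": 0, "az": 0}, {"gripper": 0.85, "tx": 0, "ty": 0, "tz": 0, "ax": -1, "ay": 0, "az": 0}, {"gripper": 0.85, "tx": 0, "ty": 0, "tz": 0, "ax": -1, "ay": 0, "az": 0}, {"gripper": 0.85, "tx": 0, "ty": 0, "tz": 0, "ax": -1, "ay": 0, "az": 0}, {"gripper": 0.85, "tx": 0, "ty": 0, "tz": 0, "ax": -1, "ay": 0, "az": 0}, {"gripper": 0.85, "tx": 0, "ty": 0, "tz": 0, "ax": -1, "ay": 0, "az": 0}, {"gripper": 0.85, "tx": 0, "ty": 0, "tz": 0, "ax": -1, "ay": 0, "az": 0}, {"gripper": 0.85, "tx": 0, "ty": 0, "tz": 0, "ax": -1, "ay": 0, "az": 0}, {"gripper": 0.85, "tx": 0, "ty": 0, "tz": 0, "ax": -1, "ay": 0, "az": 0}, {"gripper": 0.85, "tx": 0, "ty": 0, "tz": 0, "ax": -1, "ay": 0, "az": 0}, {"gripper": 0.85, "tx": 0, "ty": 0, "tz": 0, "ax": 0, "ay": 0, "az": 0}]}}

```text
t: 16.02
eef_pos: [0.4608, 0.1434, 0.2774]
ee_rot: [-1.045, 1.571, -2.609]
force: [0.2, -0.3, -0.2]
width: 0.0745
```

Run:
```python
from plan import *
rep([.461,.1434,.036],np.pi/2)
```

```text
t 16.02 tcp [0.4608 0.1434 0.2774] jaw -1.5641 down [-1.e-04 -1.e-04 -1.e+00] w 0.0745 F [ 0.2 -0.3 -0.2] q [ 0.71  0.17 -0.57 -0.   -0.83  0.87]
  turn units [-29.94  -0.     0.  ]
  turn units [0.06 0.   0.  ]
  shift units in current frame [ 3.29  0.01 -0.  ]  in turned frame [ 3.29  0.01 -0.  ]
```

Emit:
{"name": "play_rows", "arguments": {"steps": [{"gripper": 0.85, "tx": 0.7, "ty": 0, "tz": 0, "ax": 0, "ay": 0, "az": 0}, {"gripper": 0.85, "tx": 0.9, "ty": 0, "tz": 0, "ax": 0, "ay": 0, "az": 0}, {"gripper": 0.85, "tx": 0.9, "ty": 0, "tz": 0, "ax": 0, "ay": 0, "az": 0}, {"gripper": 0.85, "tx": 0.5, "ty": 0, "tz": 0, "ax": 0, "ay": 0, "az": 0}, {"gripper": 0.85, "tx": 0.3, "ty": 0, "tz": 0, "ax": 0, "ay": 0, "az": 0}, {"gripper": 0.85, "tx": 0, "ty": 0, "tz": 0, "ax": 0, "ay": 0, "az": 0}, {"gripper": 0.5, "tx": 0, "ty": 0, "tz": 0, "ax": 0, "ay": 0, "az": 0}, {"gripper": 0.5, "tx": 0, "ty": 0, "tz": 0, "ax": 0, "ay": 0, "az": 0}, {"gripper": 0.5, "tx": 0, "ty": 0, "tz": 0, "ax": 0, "ay": 0, "az": 0}, {"gripper": 0.5, "tx": 0, "ty": 0, "tz": 0, "ax": 0, "ay": 0, "az": 0}]}}

```text
t: 16.85
eef_pos: [0.4611, 0.1436, 0.1958]
ee_rot: [2.228, 1.569, 0.656]
force: [-0.2, 0.4, 3.1]
width: 0.0598
```

Emit:
{"name": "play_rows", "arguments": {"steps": [{"gripper": 0.5, "tx": -0.3, "ty": 0, "tz": 0, "ax": 0, "ay": 0, "az": 0}, {"gripper": 0.5, "tx": -0.5, "ty": 0, "tz": 0, "ax": 0, "ay": 0, "az": 0}, {"gripper": 0.5, "tx": -0.2, "ty": -0.2, "tz": -0.3, "ax": 0, "ay": 0, "az": 0}, {"gripper": 0.5, "tx": 0, "ty": -0.3, "tz": -0.4, "ax": 0, "ay": 0, "az": 0}, {"gripper": 0.5, "tx": 0, "ty": -0.3, "tz": -0.4, "ax": 0, "ay": 0, "az": 0}, {"gripper": 0.5, "tx": 0, "ty": -0.05, "tz": -0.15, "ax": 0, "ay": 0, "az": 0}, {"gripper": 0.5, "tx": 0.3, "ty": 0, "tz": 0, "ax": 0, "ay": 0, "az": 0}, {"gripper": 0.5, "tx": 0.4, "ty": 0, "tz": 0, "ax": 0, "ay": 0, "az": 0}, {"gripper": 0.5, "tx": 0.2, "ty": 0, "tz": 0, "ax": 0, "ay": 0, "az": 0}, {"gripper": 0.5, "tx": 0, "ty": 0, "tz": 0, "ax": 0, "ay": 0, "az": 0}, {"gripper": 0.5, "tx": 0, "ty": 0, "tz": 0, "ax": 0, "ay": 0, "az": 0}]}}

```text
t: 17.77
eef_pos: [0.4397, 0.1744, 0.197]
ee_rot: [-0.733, 1.57, -2.305]
force: [0.3, 0.2, -0.4]
width: 0.06
```

Emit:
{"name": "play_rows", "arguments": {"steps": [{"gripper": 0.5, "tx": 0.05, "ty": 0, "tz": 0, "ax": 0, "ay": 0, "az": 0}, {"gripper": 0.5, "tx": 0.03, "ty": 0, "tz": 0, "ax": 0, "ay": 0, "az": 0}, {"gripper": 0.5, "tx": 0, "ty": 0, "tz": 0, "ax": 0, "ay": 0, "az": 0}, {"gripper": 0.5, "tx": 0, "ty": 0, "tz": 0, "ax": 0, "ay": 0, "az": 0}]}}

```text
t: 18.1
eef_pos: [0.4397, 0.1745, 0.1958]
ee_rot: [1.974, 1.57, 0.402]
force: [-1.3, -1.1, 5.4]
width: 0.0601
```

Emit:
{"name": "play_rows", "arguments": {"steps": [{"gripper": 0.85, "tx": 0, "ty": 0, "tz": 0, "ax": 0, "ay": 0, "az": 0}, {"gripper": 0.85, "tx": 0, "ty": 0, "tz": 0, "ax": 0, "ay": 0, "az": 0}, {"gripper": 0.85, "tx": 0, "ty": 0, "tz": 0, "ax": 0, "ay": 0, "az": 0}, {"gripper": 0.85, "tx": -0.3, "ty": 0, "tz": 0, "ax": 0, "ay": 0, "az": 0}, {"gripper": 0.85, "tx": -0.7, "ty": 0, "tz": 0, "ax": 0, "ay": 0, "az": 0}, {"gripper": 0.85, "tx": -0.9, "ty": 0, "tz": 0, "ax": 0, "ay": 0, "az": 0}, {"gripper": 0.85, "tx": -0.9, "ty": 0, "tz": 0, "ax": 0, "ay": 0, "az": 0}, {"gripper": 0.85, "tx": -0.5, "ty": 0, "tz": 0, "ax": 0, "ay": 0, "az": 0}, {"gripper": 0.85, "tx": 0, "ty": 0, "tz": 0, "ax": 0, "ay": 0, "az": 0}]}}

```text
t: 18.85
eef_pos: [0.4404, 0.1753, 0.2813]
ee_rot: [2.251, 1.565, 0.68]
force: [-0.6, 0.5, 0.7]
width: 0.0745
```

Emit:
{"name": "play_rows", "arguments": {"steps": [{"gripper": 1, "tx": 0, "ty": 0, "tz": 0, "ax": 1, "ay": 0, "az": 0}, {"gripper": 1, "tx": 0, "ty": 0, "tz": 0, "ax": 1, "ay": 0, "az": 0}, {"gripper": 1, "tx": 0, "ty": 0, "tz": 0, "ax": 1, "ay": 0, "az": 0}, {"gripper": 1, "tx": 0, "ty": 0, "tz": 0, "ax": 1, "ay": 0, "az": 0}, {"gripper": 1, "tx": 0, "ty": 0, "tz": 0, "ax": 1, "ay": 0, "az": 0}, {"gripper": 1, "tx": 0, "ty": 0, "tz": 0, "ax": 1, "ay": 0, "az": 0}, {"gripper": 1, "tx": 0, "ty": 0, "tz": 0, "ax": 1, "ay": 0, "az": 0}, {"gripper": 1, "tx": 0, "ty": 0, "tz": 0, "ax": 1, "ay": 0, "az": 0}, {"gripper": 1, "tx": 0, "ty": 0, "tz": 0, "ax": 1, "ay": 0, "az": 0}, {"gripper": 1, "tx": 0, "ty": 0, "tz": 0, "ax": 1, "ay": 0, "az": 0}, {"gripper": 1, "tx": 0, "ty": 0, "tz": 0, "ax": 1, "ay": 0, "az": 0}, {"gripper": 1, "tx": 0, "ty": 0, "tz": 0, "ax": 1, "ay": 0, "az": 0}, {"gripper": 1, "tx": 0, "ty": 0, "tz": 0, "ax": 1, "ay": 0, "az": 0}, {"gripper": 1, "tx": 0, "ty": 0, "tz": 0, "ax": 1, "ay": 0, "az": 0}, {"gripper": 1, "tx": 0, "ty": 0, "tz": 0, "ax": 1, "ay": 0, "az": 0}, {"gripper": 1, "tx": 0, "ty": 0, "tz": 0, "ax": 0, "ay": 0, "az": 0}]}}

```text
t: 20.18
eef_pos: [0.4394, 0.1745, 0.2777]
ee_rot: [0.536, 1.57, -2.611]
force: [-0.6, -0.1, -0.5]
width: 0.0877
```

Run:
```python
from plan import *
rep([.4397,.1745,.035],0)
for n in("side",):
    im=optics.grab_frame(n); cv2.imwrite(f"pics/{n}7.png",im[:,:,::-1])
a=cv2.imread("pics/side7.png")[150:340,300:500];cv2.imwrite("pics/side7c.png",cv2.resize(a,None,fx=3.1,fy=3.1,interpolation=2))
```

```text
t 20.18 tcp [0.4394 0.1745 0.2777] jaw 3.1355 down [-6.e-04 -3.e-04 -1.e+00] w 0.0877 F [-0.6 -0.1 -0.5] q [ 0.8   0.15 -0.59 -0.   -0.82 -0.8 ]
  turn units [ 2.994e+01 -1.000e-02 -1.000e-02]
  turn units [-0.06  0.01 -0.  ]
  shift units in current frame [ 3.35 -0.   -0.01]  in turned frame [ 3.35 -0.   -0.01]
```

View pics/side7c.png

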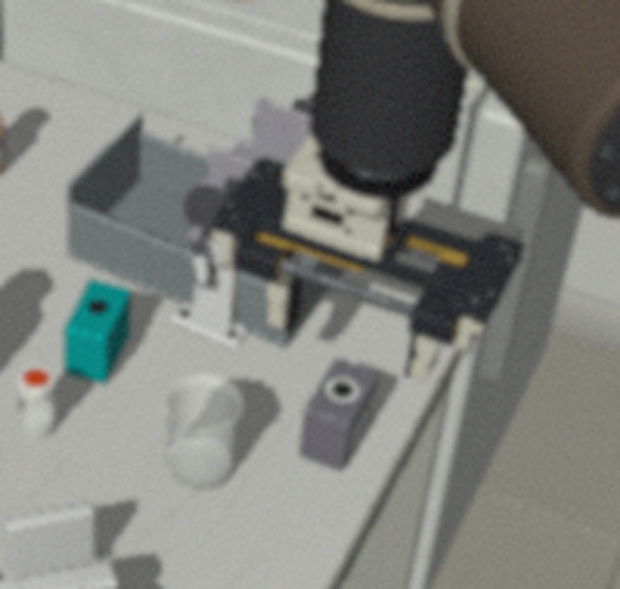

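The cartridge stands upright at crop (340,412), off the tray, and the gripper's far end is clear of the latch disc. I'll descend across its broad faces.

Emit:
{"name": "play_rows", "arguments": {"steps": [{"gripper": 1, "tx": 0.6, "ty": 0, "tz": 0, "ax": 0, "ay": 0, "az": 0}, {"gripper": 1, "tx": 0.7, "ty": 0, "tz": 0, "ax": 0, "ay": 0, "az": 0}, {"gripper": 1, "tx": 0.6, "ty": 0, "tz": 0, "ax": 0, "ay": 0, "az": 0}, {"gripper": 1, "tx": 0.6, "ty": 0, "tz": 0, "ax": 0, "ay": 0, "az": 0}, {"gripper": 1, "tx": 0.5, "ty": 0, "tz": 0, "ax": 0, "ay": 0, "az": 0}, {"gripper": 1, "tx": 0.3, "ty": 0, "tz": 0, "ax": 0, "ay": 0, "az": 0}, {"gripper": 1, "tx": 0, "ty": 0, "tz": 0, "ax": 0, "ay": 0, "az": 0}, {"gripper": 1, "tx": 0, "ty": 0, "tz": 0, "ax": 0, "ay": 0, "az": 0}]}}

```text
t: 20.9
eef_pos: [0.4397, 0.1747, 0.1954]
ee_rot: [0.915, 1.57, -2.226]
force: [-0.9, -0.1, -0.2]
width: 0.0879
```

Emit:
{"name": "play_rows", "arguments": {"steps": [{"gripper": 0.2, "tx": 0, "ty": 0, "tz": 0, "ax": 0, "ay": 0, "az": 0}, {"gripper": 0.2, "tx": 0, "ty": 0, "tz": 0, "ax": 0, "ay": 0, "az": 0}, {"gripper": 0.2, "tx": 0, "ty": 0, "tz": 0, "ax": 0, "ay": 0, "az": 0}, {"gripper": 0.2, "tx": 0, "ty": 0, "tz": 0, "ax": 0, "ay": 0, "az": 0}, {"gripper": 0.2, "tx": 0, "ty": 0, "tz": 0, "ax": 0, "ay": 0, "az": 0}, {"gripper": 0.2, "tx": 0, "ty": 0, "tz": 0, "ax": 0, "ay": 0, "az": 0}, {"gripper": 0.2, "tx": 0, "ty": 0, "tz": 0, "ax": 0, "ay": 0, "az": 0}, {"gripper": 0.2, "tx": 0, "ty": 0, "tz": 0, "ax": 0, "ay": 0, "az": 0}], "newtons": 25}}

```text
t: 21.57
eef_pos: [0.4396, 0.1746, 0.1955]
ee_rot: [-2.23, 1.571, 0.91]
force: [-0.7, 1.2, -0.4]
width: 0.0396
```

Run:
```python
from plan import *
rep([.57,.046,.26],-.0565)
print(onz("side",(410,275.5),.054))
```

```text
t 21.57 tcp [0.4396 0.1746 0.1955] jaw 3.1404 down [ 1.e-04  1.e-04 -1.e+00] w 0.0396 F [-0.7  1.2 -0.4] q [ 0.8   0.28 -0.68 -0.   -0.61 -0.8 ]
  turn units [-29.47  -0.    -0.  ]
  turn units [ 0.53 -0.    0.  ]
  shift units in current frame [-8.94  5.14 -5.22]  in turned frame [-8.94  4.84 -5.5 ]
[0.43986252 0.17603175 0.054     ]
```

Emit:
{"name": "play_rows", "arguments": {"steps": [{"gripper": 0.2, "tx": 0, "ty": 0, "tz": 0, "ax": 0, "ay": 0, "az": 0}, {"gripper": 0.2, "tx": 0, "ty": 0, "tz": 0, "ax": 0, "ay": 0, "az": 0}, {"gripper": 0.2, "tx": 0, "ty": 0, "tz": 0, "ax": 0, "ay": 0, "az": 0}]}}

```text
t: 21.82
eef_pos: [0.4396, 0.1747, 0.1954]
ee_rot: [-2.667, 1.571, 0.473]
force: [-0.8, 0.2, 0.9]
width: 0.0359
```

Emit:
{"name": "play_rows", "arguments": {"steps": [{"gripper": 0.2, "tx": -0.3, "ty": 0, "tz": 0, "ax": 0, "ay": 0, "az": 0}, {"gripper": 0.2, "tx": -0.6, "ty": 0, "tz": 0, "ax": 0, "ay": 0, "az": 0}, {"gripper": 0.2, "tx": -0.8, "ty": 0, "tz": 0, "ax": 0, "ay": 0, "az": 0}, {"gripper": 0.2, "tx": -0.9, "ty": 0, "tz": 0, "ax": 0, "ay": 0, "az": 0}, {"gripper": 0.2, "tx": -0.9, "ty": 0, "tz": 0, "ax": 0, "ay": 0, "az": 0}, {"gripper": 0.2, "tx": -0.9, "ty": 0, "tz": 0, "ax": 0, "ay": 0, "az": 0}, {"gripper": 0.2, "tx": -0.9, "ty": 0, "tz": 0, "ax": 0, "ay": 0, "az": 0}, {"gripper": 0.2, "tx": -0.9, "ty": 0, "tz": 0, "ax": 0, "ay": 0, "az": 0}, {"gripper": 0.2, "tx": -0.9, "ty": 0, "tz": 0, "ax": 0, "ay": 0, "az": 0}, {"gripper": 0.2, "tx": -0.5, "ty": 0, "tz": 0, "ax": 0.53, "ay": 0, "az": 0}, {"gripper": 0.2, "tx": 0, "ty": 0, "tz": 0, "ax": 0, "ay": 0, "az": 0}]}}

```text
t: 22.73
eef_pos: [0.44, 0.1749, 0.389]
ee_rot: [-2.423, 1.565, 0.659]
force: [0.7, 0.1, 0.2]
width: 0.036
```

```bash
python3 - <<'E'
from plan import *
rep([.57,.046,.22],-.0565)
E
python3 - <<'E'
import cv2
a=cv2.imread("pics/side0.png")[180:240,365:440];cv2.imwrite("pics/bs.png",cv2.resize(a,None,fx=9,fy=9,interpolation=2))
a=cv2.imread("pics/top0.png")[250:320,335:440];cv2.imwrite("pics/bt.png",cv2.resize(a,None,fx=7,fy=7,interpolation=2))
E
```

```text
t 22.73 tcp [0.44   0.1749 0.389 ] jaw 3.0824 down [ 0.0043  0.0033 -1.    ] w 0.036 F [0.7 0.1 0.2] q [ 0.8   0.03 -0.44  0.   -1.09 -0.86]
  turn units [29.97  0.05  0.06]
  turn units [-0.03 -0.04  0.03]
  shift units in current frame [ 0.4   4.84 -5.49]  in turned frame [ 0.4   4.85 -5.48]
```

View pics/bs.png

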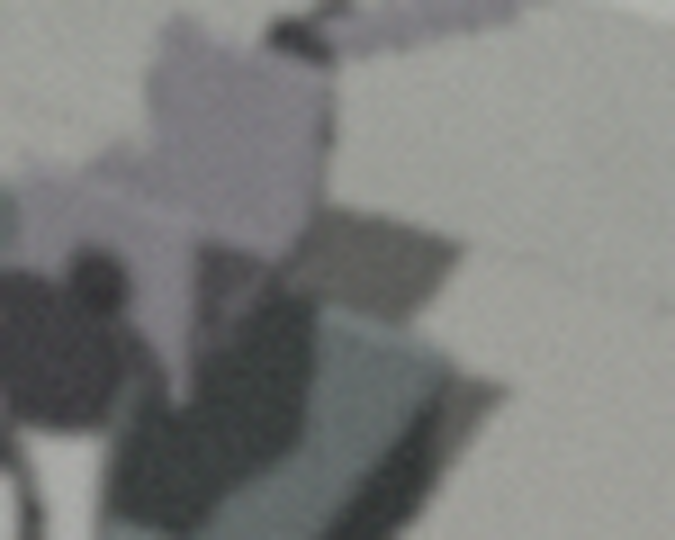

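View pics/bt.png

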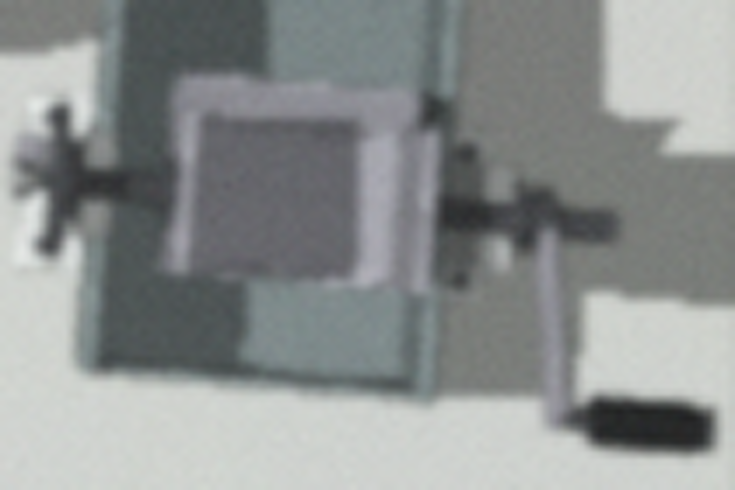

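Run:
```python
from h import *
print(onz("top",(378.6,278.1),.153),onz("side",(384.7,193.1),.153),onz("side",(392.5,185.2),.153),onz("side",(377,201.1),.153))
a=onz("top",(335+432/7-.5,250+210/7-.5),.153);b=onz("top",(335+188/7-.5,250+190/7-.5),.153);print(a,b,np.arctan2(-(b-a)[0],(b-a)[1]))
```

```text
[0.57144328 0.04511387 0.153     ] [0.56768569 0.04672846 0.153     ] [0.56386836 0.00934364 0.153     ] [0.57100978 0.08304385 0.153     ]
[0.56916917 0.00732152 0.153     ] [0.57385725 0.08211902 0.153     ] -0.06259502213185315
```

Emit:
{"name": "play_rows", "arguments": {"steps": [{"gripper": 0.2, "tx": 0, "ty": 0.35, "tz": -0.4, "ax": 0, "ay": 0, "az": 0}, {"gripper": 0.2, "tx": 0, "ty": 0.6, "tz": -0.7, "ax": 0, "ay": 0, "az": 0}, {"gripper": 0.2, "tx": 0, "ty": 0.6, "tz": -0.7, "ax": 0, "ay": 0, "az": 0}, {"gripper": 0.2, "tx": 0, "ty": 0.6, "tz": -0.7, "ax": 0, "ay": 0, "az": 0}, {"gripper": 0.2, "tx": 0, "ty": 0.6, "tz": -0.7, "ax": 0, "ay": 0, "az": 0}, {"gripper": 0.2, "tx": 0, "ty": 0.6, "tz": -0.7, "ax": 0, "ay": 0, "az": 0}, {"gripper": 0.2, "tx": 0, "ty": 0.6, "tz": -0.7, "ax": 0, "ay": 0, "az": 0}, {"gripper": 0.2, "tx": 0, "ty": 0.6, "tz": -0.6, "ax": 0, "ay": 0, "az": 0}, {"gripper": 0.2, "tx": 0, "ty": 0.3, "tz": -0.3, "ax": 0, "ay": 0, "az": 0}, {"gripper": 0.2, "tx": 0, "ty": 0, "tz": 0, "ax": 0, "ay": 0, "az": 0}, {"gripper": 0.2, "tx": 0, "ty": 0, "tz": 0, "ax": 0, "ay": 0, "az": 0}]}}

```text
t: 23.65
eef_pos: [0.5697, 0.0455, 0.3846]
ee_rot: [0.208, 1.569, -2.992]
force: [0.4, -0.4, -0.4]
width: 0.0357
```

Run:
```python
from plan import *
rep([.57,.0455,.2],-.06)
for n in("side","top"):
    im=optics.grab_frame(n); cv2.imwrite(f"pics/{n}8.png",im[:,:,::-1])
a=cv2.imread("pics/side8.png")[110:270,310:470];cv2.imwrite("pics/side8c.png",cv2.resize(a,None,fx=3.7,fy=3.7,interpolation=2))
```

```text
t 23.65 tcp [0.5697 0.0455 0.3846] jaw 3.0838 down [-1.5e-03 -2.0e-04 -1.0e+00] w 0.0357 F [ 0.4 -0.4 -0.4] q [ 0.42  0.2  -0.25 -0.   -1.12 -0.48]
  turn units [-2.998e+01  0.000e+00  2.000e-02]
  turn units [ 0.02  0.01 -0.  ]
  shift units in current frame [ 1.03 -0.   -0.01]  in turned frame [ 1.03 -0.   -0.01]
```

View pics/side8c.png

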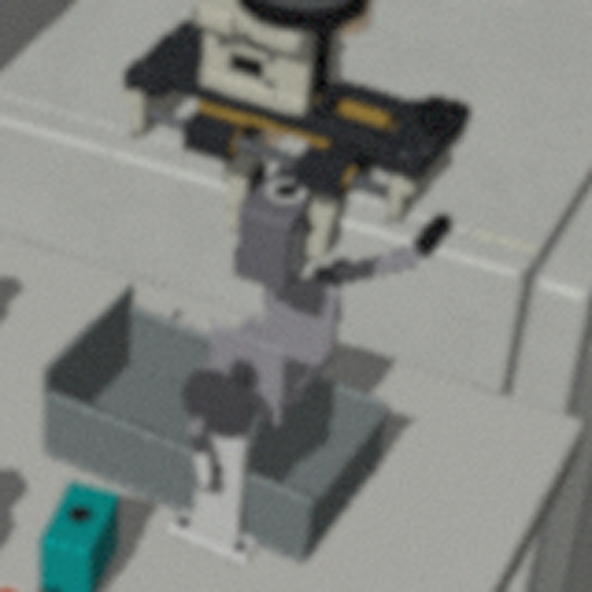

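View pics/top8.png

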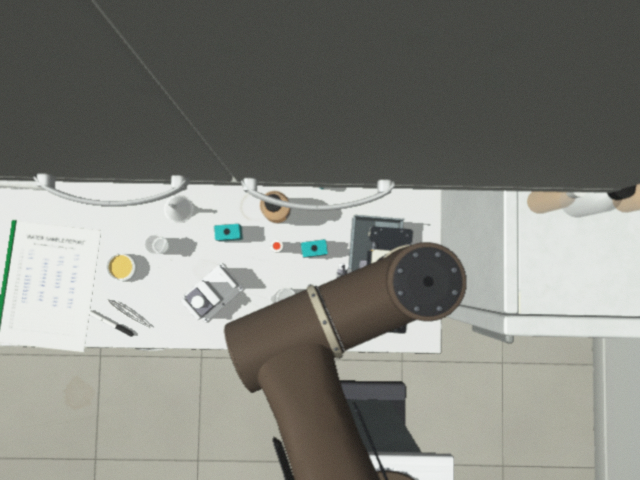

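The side view shows the cartridge, neck at crop (285,188), centred above the bucket with its long side along the axis. I'll lower it.

Emit:
{"name": "play_rows", "arguments": {"steps": [{"gripper": 0.2, "tx": 0.4, "ty": 0, "tz": 0, "ax": 0, "ay": 0, "az": 0}, {"gripper": 0.2, "tx": 0.5, "ty": 0, "tz": 0, "ax": 0, "ay": 0, "az": 0}, {"gripper": 0.2, "tx": 0.5, "ty": 0, "tz": 0, "ax": 0, "ay": 0, "az": 0}, {"gripper": 0.2, "tx": 0.4, "ty": 0, "tz": 0, "ax": 0, "ay": 0, "az": 0}, {"gripper": 0.2, "tx": 0.3, "ty": 0, "tz": 0, "ax": 0, "ay": 0, "az": 0}, {"gripper": 0.2, "tx": 0.3, "ty": 0, "tz": 0, "ax": 0, "ay": 0, "az": 0}, {"gripper": 0.2, "tx": 0.3, "ty": 0, "tz": 0, "ax": 0, "ay": 0, "az": 0}, {"gripper": 0.2, "tx": 0.3, "ty": 0, "tz": 0, "ax": 0, "ay": 0, "az": 0}, {"gripper": 0.2, "tx": 0.3, "ty": 0, "tz": 0, "ax": 0, "ay": 0, "az": 0}, {"gripper": 0.2, "tx": 0, "ty": 0, "tz": 0, "ax": 0, "ay": 0, "az": 0}, {"gripper": 0.2, "tx": 0, "ty": 0, "tz": 0, "ax": 0, "ay": 0, "az": 0}]}}

```text
t: 24.67
eef_pos: [0.57, 0.0457, 0.3025]
ee_rot: [0.526, 1.57, -2.672]
force: [0.3, 0.4, 0.1]
width: 0.036
```

Run:
```python
from plan import *
rep([.57,.0455,.2905-.159],-.06)
for n in("side","top"):
    im=optics.grab_frame(n); cv2.imwrite(f"pics/{n}9.png",im[:,:,::-1])
a=cv2.imread("pics/side9.png")[140:250,320:450];cv2.imwrite("pics/side9c.png",cv2.resize(a,None,fx=5,fy=5,interpolation=2))
```

```text
t 24.67 tcp [0.57   0.0457 0.3025] jaw 3.0848 down [-8.e-04 -4.e-04 -1.e+00] w 0.036 F [0.3 0.4 0.1] q [ 0.42  0.28 -0.36  0.   -0.94 -0.48]
  turn units [-2.997e+01  1.000e-02  1.000e-02]
  turn units [ 0.03  0.01 -0.  ]
  shift units in current frame [ 0.48  0.01 -0.  ]  in turned frame [ 0.48  0.01 -0.  ]
```

View pics/side9c.png

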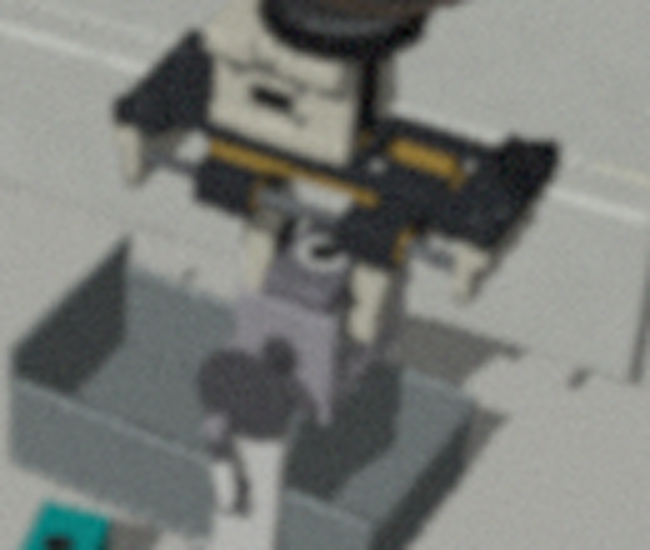

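Emit:
{"name": "play_rows", "arguments": {"steps": [{"gripper": 0.2, "tx": 0.15, "ty": 0, "tz": 0, "ax": 0, "ay": 0, "az": 0}, {"gripper": 0.2, "tx": 0.15, "ty": 0, "tz": 0, "ax": 0, "ay": 0, "az": 0}, {"gripper": 0.2, "tx": 0.1, "ty": 0, "tz": 0, "ax": 0, "ay": 0, "az": 0}, {"gripper": 0.2, "tx": 0, "ty": 0, "tz": 0, "ax": 0, "ay": 0, "az": 0}, {"gripper": 0.2, "tx": 0, "ty": 0, "tz": 0, "ax": 0, "ay": 0, "az": 0}]}}

```text
t: 25.18
eef_pos: [0.5699, 0.0457, 0.2927]
ee_rot: [0.456, 1.57, -2.742]
force: [0.2, 0.6, -0.5]
width: 0.036
```

Emit:
{"name": "play_rows", "arguments": {"steps": [{"gripper": 0.2, "tx": 0.05, "ty": 0, "tz": 0, "ax": 0, "ay": 0, "az": 0}, {"gripper": 0.2, "tx": 0, "ty": 0, "tz": 0, "ax": 0, "ay": 0, "az": 0}, {"gripper": 0.2, "tx": 0, "ty": 0, "tz": 0, "ax": 0, "ay": 0, "az": 0}]}}

```text
t: 25.43
eef_pos: [0.57, 0.0458, 0.2917]
ee_rot: [2.895, 1.571, -0.304]
force: [0.1, -0.5, -0.7]
width: 0.0354
```

Emit:
{"name": "play_rows", "arguments": {"steps": [{"gripper": 0.2, "tx": 0.05, "ty": 0, "tz": 0, "ax": 0, "ay": 0, "az": 0}, {"gripper": 0.2, "tx": 0, "ty": 0, "tz": 0, "ax": 0, "ay": 0, "az": 0}, {"gripper": 0.2, "tx": 0, "ty": 0, "tz": 0, "ax": 0, "ay": 0, "az": 0}]}}

```text
t: 25.68
eef_pos: [0.5701, 0.0458, 0.2906]
ee_rot: [-2.877, 1.57, 0.208]
force: [-0.4, 0.1, 0.2]
width: 0.0357
```

Emit:
{"name": "play_rows", "arguments": {"steps": [{"gripper": 0.2, "tx": 0.04, "ty": 0, "tz": 0, "ax": 0, "ay": 0, "az": 0}, {"gripper": 0.2, "tx": 0, "ty": 0, "tz": 0, "ax": 0, "ay": 0, "az": 0}, {"gripper": 0.2, "tx": 0, "ty": 0, "tz": 0, "ax": 0, "ay": 0, "az": 0}]}}

```text
t: 25.93
eef_pos: [0.5701, 0.0458, 0.2905]
ee_rot: [-3.039, 1.57, 0.046]
force: [-2.9, 0.0, 8.8]
width: 0.036
```

There is floor contact at TCP z = 0.2905, exactly the expected height, with 8.8 N. I'll release and rise.

Emit:
{"name": "play_rows", "arguments": {"steps": [{"gripper": 0.65, "tx": 0, "ty": 0, "tz": 0, "ax": 0, "ay": 0, "az": 0}, {"gripper": 0.65, "tx": 0, "ty": 0, "tz": 0, "ax": 0, "ay": 0, "az": 0}, {"gripper": 0.65, "tx": 0, "ty": 0, "tz": 0, "ax": 0, "ay": 0, "az": 0}, {"gripper": 0.65, "tx": 0, "ty": 0, "tz": 0, "ax": 0, "ay": 0, "az": 0}, {"gripper": 0.65, "tx": -0.3, "ty": 0, "tz": 0, "ax": 0, "ay": 0, "az": 0}, {"gripper": 0.65, "tx": -0.6, "ty": 0, "tz": 0, "ax": 0, "ay": 0, "az": 0}, {"gripper": 0.65, "tx": -0.8, "ty": 0, "tz": 0, "ax": 0, "ay": 0, "az": 0}, {"gripper": 0.65, "tx": -0.9, "ty": 0, "tz": 0, "ax": 0, "ay": 0, "az": 0}, {"gripper": 0.65, "tx": -0.9, "ty": 0, "tz": 0, "ax": 0, "ay": 0, "az": 0}, {"gripper": 0.65, "tx": -0.9, "ty": 0, "tz": 0, "ax": 0, "ay": 0, "az": 0}, {"gripper": 0.65, "tx": -0.6, "ty": 0, "tz": 0, "ax": 0, "ay": 0, "az": 0}, {"gripper": 0.65, "tx": 0, "ty": 0, "tz": 0, "ax": 0, "ay": 0, "az": 0}]}}

```text
t: 26.93
eef_pos: [0.5707, 0.0458, 0.4189]
ee_rot: [-2.866, 1.564, 0.22]
force: [1.8, 0.1, 0.5]
width: 0.0572
```

Run:
```python
from plan import *
# lever root in world (station at .570,.0455 yaw -.06)
c,s=np.cos(-.06),np.sin(-.06)
W=lambda x,y:(.570+c*x-s*y,.0455+s*x+c*y)
print("root",W(0,-.104),"roller",W(-.0586,-.104))
g=W(-.105,-.104);print(g)
rep([g[0],g[1],.155+.019],-.06)
im=optics.grab_frame("side"); cv2.imwrite(f"pics/side10.png",im[:,:,::-1])
a=cv2.imread("pics/side10.png")[110:270,310:470];cv2.imwrite("pics/side10c.png",cv2.resize(a,None,fx=3.7,fy=3.7,interpolation=2))
```

```text
root (np.float64(0.5637637433261378), np.float64(-0.05831285615326123)) roller (np.float64(0.5052691916859348), np.float64(-0.05479896537356578))
(np.float64(0.45895268663294125), np.float64(-0.05201663547291955))
t 26.93 tcp [0.5707 0.0458 0.4189] jaw 3.0853 down [ 0.0062  0.0014 -1.    ] w 0.0572 F [1.8 0.1 0.5] q [ 0.42  0.18 -0.2   0.   -1.18 -0.48]
  turn units [-29.96  -0.03  -0.09]
  turn units [ 0.04 -0.06  0.02]
  shift units in current frame [3.4  4.16 4.26]  in turned frame [3.44 4.17 4.23]
```

View pics/side10c.png

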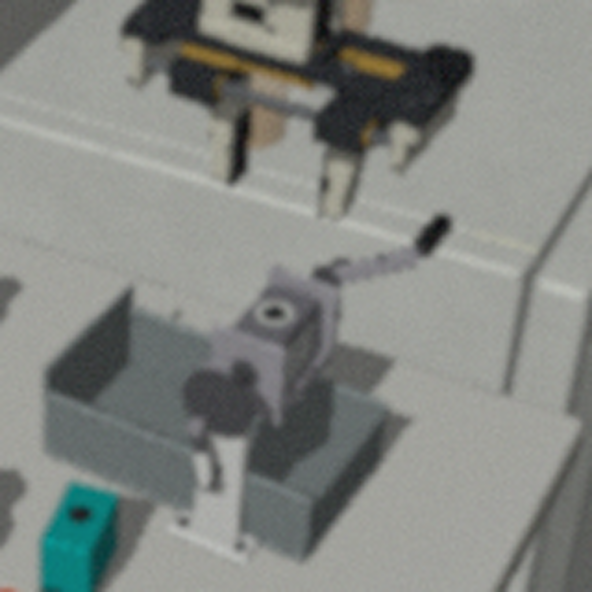

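The cartridge stands upright in the bucket, its neck at crop (273,313). Now I'll shut the fingers and go behind the roller.

Emit:
{"name": "play_rows", "arguments": {"steps": [{"gripper": 0, "tx": 0, "ty": 0.4, "tz": 0.4, "ax": 0, "ay": 0, "az": 0}, {"gripper": 0, "tx": 0, "ty": 0.7, "tz": 0.7, "ax": 0, "ay": 0, "az": 0}, {"gripper": 0, "tx": 0, "ty": 0.7, "tz": 0.7, "ax": 0, "ay": 0, "az": 0}, {"gripper": 0, "tx": 0, "ty": 0.7, "tz": 0.7, "ax": 0, "ay": 0, "az": 0}, {"gripper": 0, "tx": 0, "ty": 0.7, "tz": 0.7, "ax": 0, "ay": 0, "az": 0}, {"gripper": 0, "tx": 0, "ty": 0.6, "tz": 0.6, "ax": 0, "ay": 0, "az": 0}, {"gripper": 0, "tx": 0, "ty": 0.37, "tz": 0.43, "ax": 0, "ay": 0, "az": 0}, {"gripper": 0, "tx": 0, "ty": 0, "tz": 0, "ax": 0, "ay": 0, "az": 0}, {"gripper": 0, "tx": 0, "ty": 0, "tz": 0, "ax": 0, "ay": 0, "az": 0}, {"gripper": 0, "tx": 0, "ty": 0, "tz": 0, "ax": 0, "ay": 0, "az": 0}, {"gripper": 0, "tx": 0, "ty": 0, "tz": 0, "ax": 0, "ay": 0, "az": 0}]}}

```text
t: 27.9
eef_pos: [0.459, -0.0519, 0.4141]
ee_rot: [0.347, 1.57, -2.851]
force: [0.4, -0.0, -0.1]
width: 0.0006
```

Run:
```python
from plan import *
rep([.459,-.052,.155+.019],-.06)
im=optics.grab_frame("side"); cv2.imwrite(f"pics/side11.png",im[:,:,::-1])
a=cv2.imread("pics/side11.png")[90:270,310:490];cv2.imwrite("pics/side11c.png",cv2.resize(a,None,fx=3.3,fy=3.3,interpolation=2))
```

```text
t 27.9 tcp [ 0.459  -0.0519  0.4141] jaw 3.0852 down [-4.e-04 -1.e-04 -1.e+00] w 0.0006 F [ 0.4 -0.  -0.1] q [ 0.32 -0.01 -0.42 -0.   -1.16 -0.37]
  turn units [-2.997e+01  0.000e+00  1.000e-02]
  turn units [ 0.03  0.   -0.  ]
  shift units in current frame [ 3.25  0.   -0.  ]  in turned frame [3.25 0.   0.  ]
```

View pics/side11c.png

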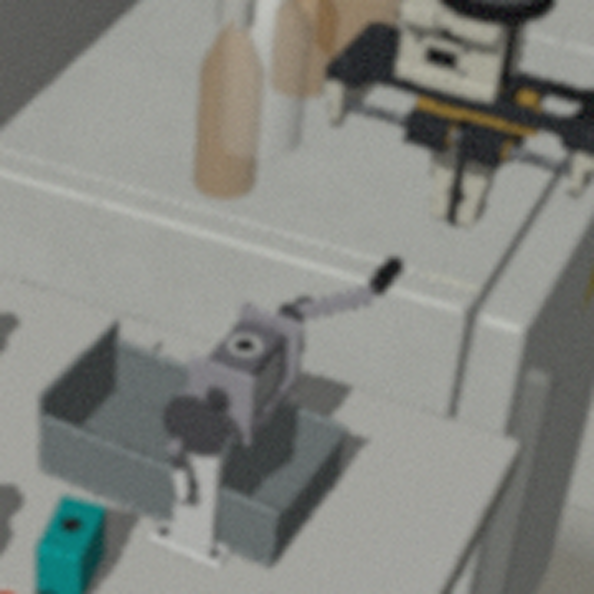

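Emit:
{"name": "play_rows", "arguments": {"steps": [{"gripper": 0, "tx": 0.5, "ty": 0, "tz": 0, "ax": 0, "ay": 0, "az": 0}, {"gripper": 0, "tx": 0.7, "ty": 0, "tz": 0, "ax": 0, "ay": 0, "az": 0}, {"gripper": 0, "tx": 0.7, "ty": 0, "tz": 0, "ax": 0, "ay": 0, "az": 0}, {"gripper": 0, "tx": 0.7, "ty": 0, "tz": 0, "ax": 0, "ay": 0, "az": 0}, {"gripper": 0, "tx": 0.45, "ty": 0, "tz": 0, "ax": 0, "ay": 0, "az": 0}, {"gripper": 0, "tx": 0.2, "ty": 0, "tz": 0, "ax": 0, "ay": 0, "az": 0}, {"gripper": 0, "tx": 0, "ty": 0, "tz": 0, "ax": 0, "ay": 0, "az": 0}, {"gripper": 0, "tx": 0, "ty": 0, "tz": 0, "ax": 0, "ay": 0, "az": 0}]}}

```text
t: 28.62
eef_pos: [0.459, -0.052, 0.3333]
ee_rot: [1.022, 1.57, -2.176]
force: [0.1, 0.4, 0.4]
width: 0.0003
```

Run:
```python
from plan import *
rep([.459,-.052,.155+.019],-.06)
im=optics.grab_frame("side"); cv2.imwrite(f"pics/side12.png",im[:,:,::-1])
a=cv2.imread("pics/side12.png")[90:240,340:490];cv2.imwrite("pics/side12c.png",cv2.resize(a,None,fx=4,fy=4,interpolation=2))
```

```text
t 28.62 tcp [ 0.459  -0.052   0.3333] jaw 3.0853 down [-3.e-04 -4.e-04 -1.e+00] w 0.0003 F [0.1 0.4 0.4] q [ 0.32  0.07 -0.54  0.   -0.96 -0.37]
  turn units [-2.996e+01  1.000e-02  0.000e+00]
  turn units [ 0.04  0.   -0.  ]
  shift units in current frame [ 0.01 -0.    0.  ]  in turned frame [ 0.01 -0.    0.  ]
```

View pics/side12c.png

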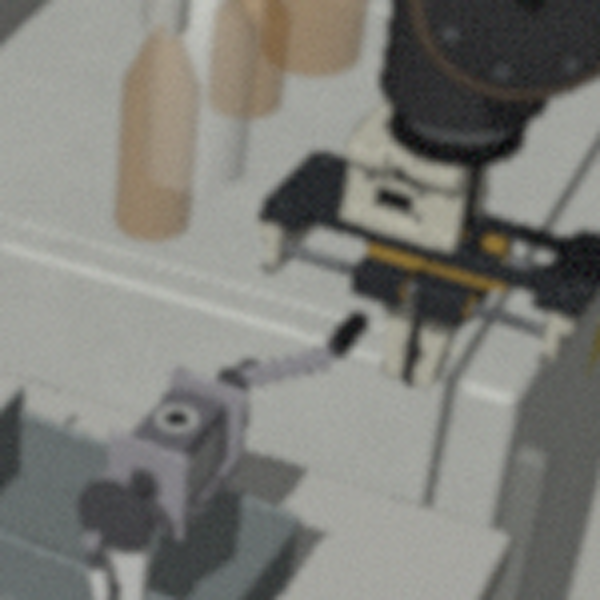

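Emit:
{"name": "play_rows", "arguments": {"steps": [{"gripper": 0, "tx": 0, "ty": 0, "tz": -0.3, "ax": 0, "ay": 0, "az": 0}, {"gripper": 0, "tx": 0, "ty": 0, "tz": -0.4, "ax": 0, "ay": 0, "az": 0}, {"gripper": 0, "tx": 0, "ty": 0, "tz": -0.3, "ax": 0, "ay": 0, "az": 0}, {"gripper": 0, "tx": 0, "ty": 0, "tz": -0.3, "ax": 0, "ay": 0, "az": 0}]}}

```text
t: 29.0
eef_pos: [0.4889, -0.0543, 0.3316]
ee_rot: [0.001, 1.562, 3.084]
force: [-17.6, 8.0, 4.5]
width: 0.0003
```

Run:
```python
from plan import *
rep([.459,-.052,.155+.019],-.06)
im=optics.grab_frame("side"); cv2.imwrite(f"pics/side13.png",im[:,:,::-1])
a=cv2.imread("pics/side13.png")[90:240,340:490];cv2.imwrite("pics/side13c.png",cv2.resize(a,None,fx=4,fy=4,interpolation=2))
```

```text
t 29.0 tcp [ 0.4889 -0.0543  0.3316] jaw 3.0831 down [-9.e-03  5.e-04 -1.e+00] w 0.0003 F [-17.6   8.    4.5] q [ 0.29  0.12 -0.48 -0.   -0.97 -0.34]
  turn units [-29.99   0.     0.14]
  turn units [ 0.01  0.09 -0.  ]
  shift units in current frame [-0.04 -0.02  1.2 ]  in turned frame [-0.05 -0.02  1.2 ]
```

View pics/side13c.png

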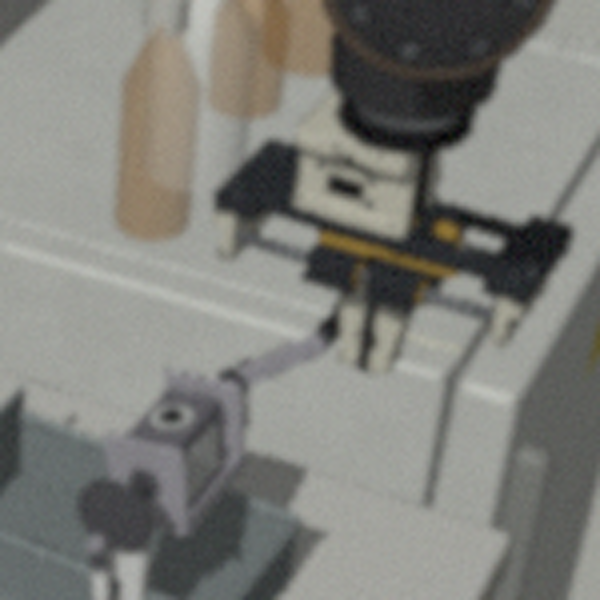

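The roller is in contact at crop (332,328) and the bucket is starting to tip. I'll keep pushing.

Emit:
{"name": "play_rows", "arguments": {"steps": [{"gripper": 0, "tx": 0, "ty": 0, "tz": -0.3, "ax": 0, "ay": 0, "az": 0}, {"gripper": 0, "tx": 0, "ty": 0, "tz": -0.3, "ax": 0, "ay": 0, "az": 0}, {"gripper": 0, "tx": 0, "ty": 0, "tz": -0.3, "ax": 0, "ay": 0, "az": 0}, {"gripper": 0, "tx": 0, "ty": 0, "tz": -0.3, "ax": 0, "ay": 0, "az": 0}]}}

```text
t: 29.38
eef_pos: [0.5206, -0.0561, 0.3325]
ee_rot: [0.091, 1.567, -3.108]
force: [-5.4, 0.0, 1.5]
width: 0.0006
```

Run:
```python
from plan import *
rep([.459,-.052,.155+.019],-.06)
im=optics.grab_frame("side"); cv2.imwrite(f"pics/side14.png",im[:,:,::-1])
a=cv2.imread("pics/side14.png")[90:240,340:490];cv2.imwrite("pics/side14c.png",cv2.resize(a,None,fx=4,fy=4,interpolation=2))
```

```text
t 29.38 tcp [ 0.5206 -0.0561  0.3325] jaw 3.0842 down [-4.e-03 -1.e-04 -1.e+00] w 0.0006 F [-5.4  0.   1.5] q [ 0.27  0.17 -0.42 -0.   -0.98 -0.32]
  turn units [-2.997e+01  1.000e-02  6.000e-02]
  turn units [ 0.03  0.04 -0.  ]
  shift units in current frame [-0.01 -0.02  2.47]  in turned frame [-0.02 -0.01  2.47]
```

View pics/side14c.png

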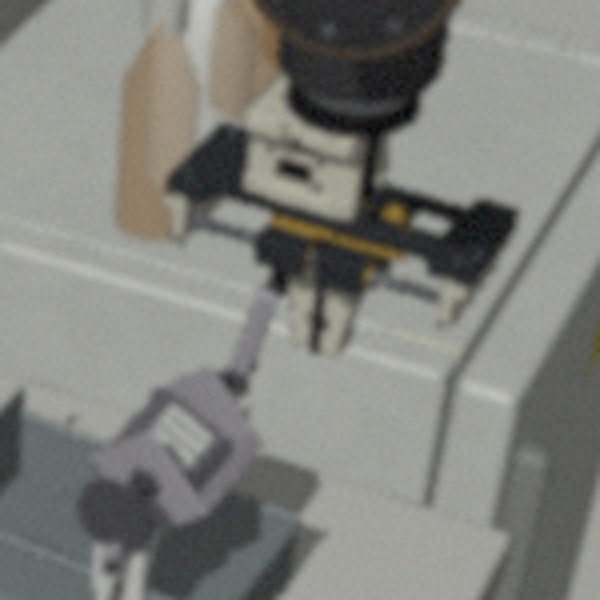

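Past the latch, with force down to 5 N and the bucket tipping. I'll continue towards full tip.

Emit:
{"name": "play_rows", "arguments": {"steps": [{"gripper": 0, "tx": 0, "ty": 0, "tz": -0.3, "ax": 0, "ay": 0, "az": 0}, {"gripper": 0, "tx": 0, "ty": 0, "tz": -0.3, "ax": 0, "ay": 0, "az": 0}, {"gripper": 0, "tx": 0, "ty": 0, "tz": -0.3, "ax": 0, "ay": 0, "az": 0}, {"gripper": 0, "tx": 0, "ty": 0, "tz": -0.3, "ax": 0, "ay": 0, "az": 0}, {"gripper": 0, "tx": 0, "ty": 0, "tz": -0.3, "ax": 0, "ay": 0, "az": 0}, {"gripper": 0, "tx": 0, "ty": 0, "tz": -0.3, "ax": 0, "ay": 0, "az": 0}, {"gripper": 0, "tx": 0, "ty": 0, "tz": -0.3, "ax": 0, "ay": 0, "az": 0}, {"gripper": 0, "tx": 0, "ty": 0, "tz": -0.3, "ax": 0, "ay": 0, "az": 0}, {"gripper": 0, "tx": 0, "ty": 0, "tz": 0, "ax": 0, "ay": 0, "az": 0}, {"gripper": 0, "tx": 0, "ty": 0, "tz": 0, "ax": 0, "ay": 0, "az": 0}]}}

```text
t: 30.27
eef_pos: [0.5809, -0.0597, 0.3327]
ee_rot: [0.426, 1.569, -2.773]
force: [-4.7, -2.2, 0.8]
width: 0.0001
```

Run:
```python
from plan import *
rep([.459,-.052,.155+.019],-.06)
_,p,_=cur();c,s=np.cos(.06),np.sin(.06);d=p[:2]-[.5638,-.0583];print("centre past root",c*d[0]-s*d[1])
for n in("side","top"):
    im=optics.grab_frame(n); cv2.imwrite(f"pics/{n}15.png",im[:,:,::-1])
a=cv2.imread("pics/side15.png")[90:270,310:490];cv2.imwrite("pics/side15c.png",cv2.resize(a,None,fx=3.3,fy=3.3,interpolation=2))
```

```text
t 30.27 tcp [ 0.5809 -0.0597  0.3327] jaw 3.0842 down [-1.6e-03 -6.0e-04 -1.0e+00] w 0.0001 F [-4.7 -2.2  0.8] q [ 0.23  0.27 -0.29  0.   -1.01 -0.29]
  turn units [-2.997e+01  1.000e-02  2.000e-02]
  turn units [ 0.03  0.01 -0.01]
  shift units in current frame [-0.   -0.03  4.89]  in turned frame [-0.01 -0.02  4.89]
centre past root 0.01718701282148982
```

View pics/side15c.png

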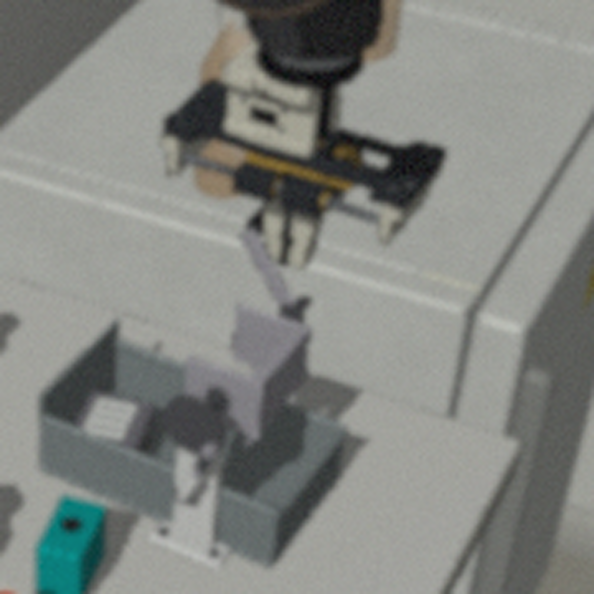

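The cartridge already lies in the tray at crop (110,420). I'll push on to the full tip.

Emit:
{"name": "play_rows", "arguments": {"steps": [{"gripper": 0, "tx": 0, "ty": 0, "tz": -0.15, "ax": 0, "ay": 0, "az": 0}, {"gripper": 0, "tx": 0, "ty": 0, "tz": -0.15, "ax": 0, "ay": 0, "az": 0}, {"gripper": 0, "tx": 0, "ty": 0, "tz": 0, "ax": 0, "ay": 0, "az": 0}, {"gripper": 0, "tx": 0, "ty": 0, "tz": 0, "ax": 0, "ay": 0, "az": 0}]}}

```text
t: 30.7
eef_pos: [0.5879, -0.0601, 0.3328]
ee_rot: [0.337, 1.569, -2.862]
force: [-6.2, -2.9, 1.4]
width: 0.0002
```

Emit:
{"name": "play_rows", "arguments": {"steps": [{"gripper": 0, "tx": 0, "ty": 0, "tz": -0.08, "ax": 0, "ay": 0, "az": 0}, {"gripper": 0, "tx": 0, "ty": 0, "tz": 0, "ax": 0, "ay": 0, "az": 0}, {"gripper": 0, "tx": 0, "ty": 0, "tz": 0, "ax": 0, "ay": 0, "az": 0}]}}

```text
t: 30.95
eef_pos: [0.5896, -0.0602, 0.3328]
ee_rot: [0.285, 1.568, -2.914]
force: [-6.8, -2.7, 1.1]
width: 0.0002
```

Emit:
{"name": "play_rows", "arguments": {"steps": [{"gripper": 0, "tx": 0, "ty": 0, "tz": -0.08, "ax": 0, "ay": 0, "az": 0}, {"gripper": 0, "tx": 0, "ty": 0, "tz": 0, "ax": 0, "ay": 0, "az": 0}, {"gripper": 0, "tx": 0, "ty": 0, "tz": 0, "ax": 0, "ay": 0, "az": 0}]}}

```text
t: 31.2
eef_pos: [0.5915, -0.0603, 0.3327]
ee_rot: [0.269, 1.568, -2.93]
force: [-7.1, -2.1, 1.4]
width: 0.0005
```

Run:
```python
from plan import *
rep()
for n in("side","top"):
    im=optics.grab_frame(n); cv2.imwrite(f"pics/{n}16.png",im[:,:,::-1])
a=cv2.imread("pics/side16.png")[130:250,330:450];cv2.imwrite("pics/side16c.png",cv2.resize(a,None,fx=5,fy=5,interpolation=2))
# expected roller centre px for several lever angles
c,s=np.cos(-.06),np.sin(-.06)
for th in(0.5,.65,.8,.95):
    x,z=.072*np.sin(th),.125+.072*np.cos(th);P=[.57+c*x+s*.104,.0455+s*x-c*.104,z];print(th,((proj("side",P)[0]-[330,130])*5).round())
```

```text
t 31.2 tcp [ 0.5915 -0.0603  0.3327] jaw 3.0843 down [-2.7e-03 -6.0e-04 -1.0e+00] w 0.0005 F [-7.1 -2.1  1.4] q [ 0.23  0.28 -0.27 -0.   -1.02 -0.28]
0.5 [311. 124.]
0.65 [294. 129.]
0.8 [278. 136.]
0.95 [265. 146.]
```

View pics/side16c.png

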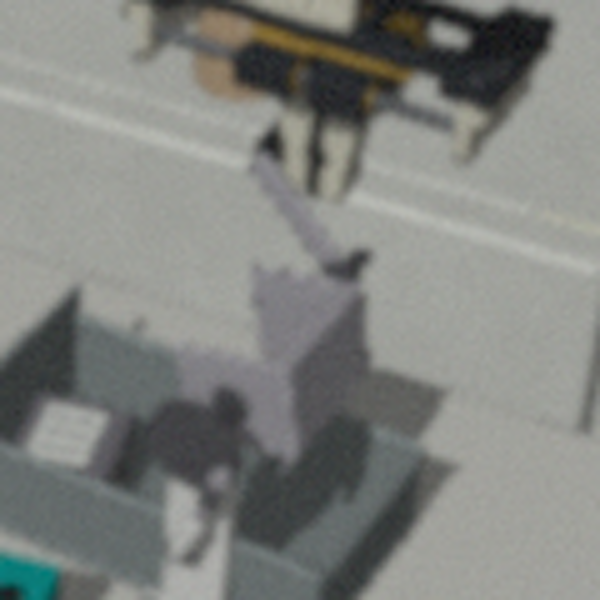

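Emit:
{"name": "play_rows", "arguments": {"steps": [{"gripper": 0, "tx": 0, "ty": 0, "tz": -0.08, "ax": 0, "ay": 0, "az": 0}, {"gripper": 0, "tx": 0, "ty": 0, "tz": -0.04, "ax": 0, "ay": 0, "az": 0}, {"gripper": 0, "tx": 0, "ty": 0, "tz": 0, "ax": 0, "ay": 0, "az": 0}]}}

```text
t: 31.55
eef_pos: [0.5944, -0.0605, 0.3326]
ee_rot: [0.218, 1.567, -2.981]
force: [-8.0, -1.8, 1.0]
width: 0.0005
```

Run:
```python
from plan import *
rep()
im=optics.grab_frame("side"); cv2.imwrite(f"pics/side17.png",im[:,:,::-1])
c,s=np.cos(-.06),np.sin(-.06)
for y in(-.078,-.087):
  for th in(.65,.8,.95):
    r=[]
    for L in(0,.072):
      x,z=L*np.sin(th),.125+L*np.cos(th);P=[.57+c*x-s*y,.0455+s*x+c*y,z];r.append(((proj("side",P)[0]-[330,130])*5).round().tolist())
    print(y,th,r)
a=cv2.imread("pics/side17.png")[130:250,330:450];cv2.imwrite("pics/side17c.png",cv2.resize(a,None,fx=5,fy=5,interpolation=2))
```

```text
t 31.55 tcp [ 0.5944 -0.0605  0.3326] jaw 3.0842 down [-3.4e-03 -5.0e-04 -1.0e+00] w 0.0005 F [-8.  -1.8  1. ] q [ 0.23  0.29 -0.26 -0.   -1.02 -0.28]
-0.078 0.65 [[339.0, 276.0], [269.0, 154.0]]
-0.078 0.8 [[339.0, 276.0], [254.0, 161.0]]
-0.078 0.95 [[339.0, 276.0], [240.0, 171.0]]
-0.087 0.65 [[347.0, 267.0], [278.0, 145.0]]
-0.087 0.8 [[347.0, 267.0], [262.0, 152.0]]
-0.087 0.95 [[347.0, 267.0], [249.0, 162.0]]
```

View pics/side17c.png

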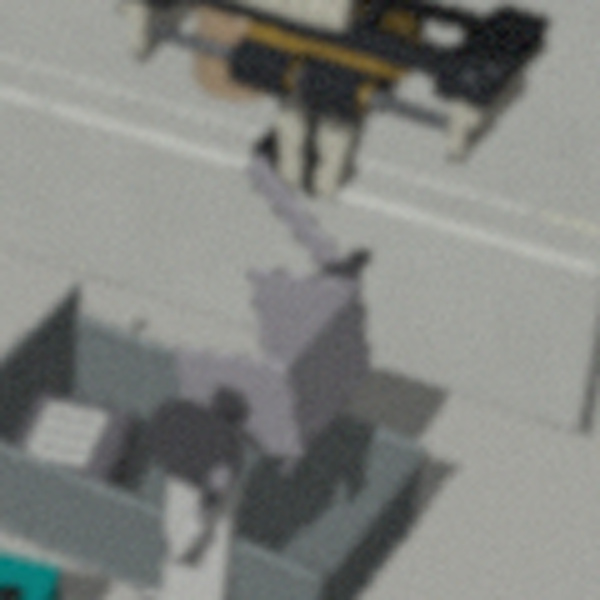

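Emit:
{"name": "play_rows", "arguments": {"steps": [{"gripper": 0, "tx": 0, "ty": 0, "tz": -0.06, "ax": 0, "ay": 0, "az": 0}, {"gripper": 0, "tx": 0, "ty": 0, "tz": -0.04, "ax": 0, "ay": 0, "az": 0}, {"gripper": 0, "tx": 0, "ty": 0, "tz": 0, "ax": 0, "ay": 0, "az": 0}]}}

```text
t: 31.85
eef_pos: [0.5964, -0.0606, 0.3322]
ee_rot: [0.152, 1.566, -3.047]
force: [-9.7, -1.3, 0.4]
width: 0.0005
```

Emit:
{"name": "play_rows", "arguments": {"steps": [{"gripper": 0, "tx": 0, "ty": 0, "tz": -0.06, "ax": 0, "ay": 0, "az": 0}, {"gripper": 0, "tx": 0, "ty": 0, "tz": 0, "ax": 0, "ay": 0, "az": 0}, {"gripper": 0, "tx": 0, "ty": 0, "tz": 0, "ax": 0, "ay": 0, "az": 0}]}}

```text
t: 32.1
eef_pos: [0.5975, -0.0607, 0.3319]
ee_rot: [0.121, 1.565, -3.078]
force: [-10.1, -1.1, 0.3]
width: 0.0006
```

Emit:
{"name": "play_rows", "arguments": {"steps": [{"gripper": 0, "tx": 0, "ty": 0, "tz": -0.06, "ax": 0, "ay": 0, "az": 0}, {"gripper": 0, "tx": 0, "ty": 0, "tz": -0.04, "ax": 0, "ay": 0, "az": 0}, {"gripper": 0, "tx": 0, "ty": 0, "tz": 0, "ax": 0, "ay": 0, "az": 0}]}}

```text
t: 32.35
eef_pos: [0.5996, -0.0608, 0.3315]
ee_rot: [0.1, 1.563, -3.1]
force: [-11.3, -1.3, -0.5]
width: 0.0003
```

Run:
```python
from plan import *
rep()
im=optics.grab_frame("side"); cv2.imwrite(f"pics/side18.png",im[:,:,::-1])
a=cv2.imread("pics/side18.png")[130:250,330:450];cv2.imwrite("pics/side18c.png",cv2.resize(a,None,fx=5,fy=5,interpolation=2))
```

```text
t 32.35 tcp [ 0.5996 -0.0608  0.3315] jaw 3.0838 down [-7.3e-03 -3.0e-04 -1.0e+00] w 0.0003 F [-11.3  -1.3  -0.5] q [ 0.22  0.3  -0.25 -0.   -1.03 -0.28]
```

View pics/side18c.png

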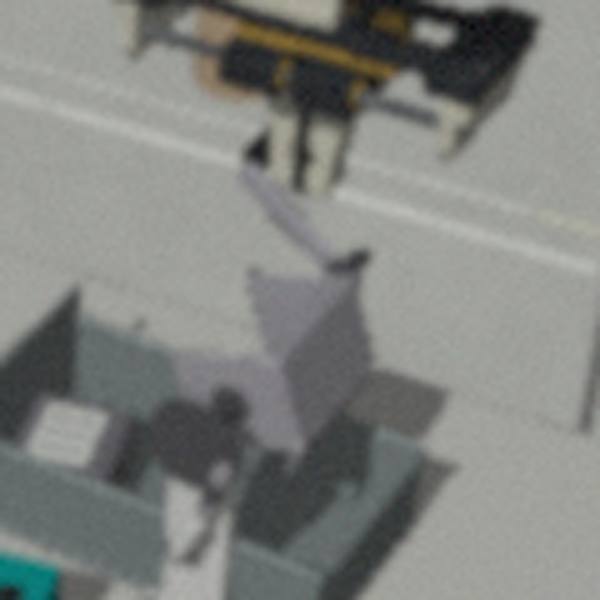

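Emit:
{"name": "play_rows", "arguments": {"steps": [{"gripper": 0, "tx": 0, "ty": 0, "tz": -0.06, "ax": 0, "ay": 0, "az": 0}, {"gripper": 0, "tx": 0, "ty": 0, "tz": -0.06, "ax": 0, "ay": 0, "az": 0}, {"gripper": 0, "tx": 0, "ty": 0, "tz": 0, "ax": 0, "ay": 0, "az": 0}]}}

```text
t: 32.65
eef_pos: [0.6008, -0.0609, 0.3303]
ee_rot: [0.056, 1.558, 3.139]
force: [-18.0, 1.3, 1.5]
width: 0.0005
```

Force jumped to 18 N with the lever at about 0.95 rad forward, so the bucket is at the stop, fully tipped. I'll draw back and let it swing home.

Emit:
{"name": "play_rows", "arguments": {"steps": [{"gripper": 0, "tx": 0, "ty": 0, "tz": 0.3, "ax": 0, "ay": 0, "az": 0}, {"gripper": 0, "tx": 0, "ty": 0, "tz": 0.6, "ax": 0, "ay": 0, "az": 0}, {"gripper": 0, "tx": 0, "ty": 0, "tz": 0.7, "ax": 0, "ay": 0, "az": 0}, {"gripper": 0, "tx": 0, "ty": 0, "tz": 0.7, "ax": 0, "ay": 0, "az": 0}, {"gripper": 0, "tx": 0, "ty": 0, "tz": 0.7, "ax": 0, "ay": 0, "az": 0}, {"gripper": 0, "tx": 0, "ty": 0, "tz": 0.7, "ax": 0, "ay": 0, "az": 0}, {"gripper": 0, "tx": 0, "ty": 0, "tz": 0.7, "ax": 0, "ay": 0, "az": 0}, {"gripper": 0, "tx": 0, "ty": 0, "tz": 0.7, "ax": 0, "ay": 0, "az": 0}, {"gripper": 0, "tx": 0, "ty": 0, "tz": 0.6, "ax": 0, "ay": 0, "az": 0}, {"gripper": 0, "tx": 0, "ty": 0, "tz": 0.3, "ax": 0, "ay": 0, "az": 0}, {"gripper": 0, "tx": 0, "ty": 0, "tz": 0, "ax": 0, "ay": 0, "az": 0}]}}

```text
t: 33.57
eef_pos: [0.4546, -0.0519, 0.3339]
ee_rot: [-2.745, 1.568, 0.34]
force: [0.1, -0.3, -0.2]
width: 0.0003
```

Emit:
{"name": "play_rows", "arguments": {"steps": [{"gripper": 0, "tx": -0.4, "ty": 0, "tz": 0, "ax": 0, "ay": 0, "az": 0}, {"gripper": 0, "tx": -0.8, "ty": 0, "tz": 0, "ax": 0, "ay": 0, "az": 0}, {"gripper": 0, "tx": -0.8, "ty": 0, "tz": 0, "ax": 0, "ay": 0, "az": 0}, {"gripper": 0, "tx": -0.8, "ty": 0, "tz": 0, "ax": 0, "ay": 0, "az": 0}, {"gripper": 0, "tx": -0.5, "ty": 0, "tz": 0, "ax": 0, "ay": 0, "az": 0}, {"gripper": 0, "tx": 0, "ty": 0, "tz": 0, "ax": 0, "ay": 0, "az": 0}, {"gripper": 0, "tx": 0, "ty": 0, "tz": 0, "ax": 0, "ay": 0, "az": 0}, {"gripper": 0, "tx": 0, "ty": 0, "tz": 0, "ax": 0, "ay": 0, "az": 0}, {"gripper": 0, "tx": 0, "ty": 0, "tz": 0, "ax": 0, "ay": 0, "az": 0}, {"gripper": 0, "tx": 0, "ty": 0, "tz": 0, "ax": 0, "ay": 0, "az": 0}, {"gripper": 0, "tx": 0, "ty": 0, "tz": 0, "ax": 0, "ay": 0, "az": 0}, {"gripper": 0, "tx": 0, "ty": 0, "tz": 0, "ax": 0, "ay": 0, "az": 0}]}}

```text
t: 34.57
eef_pos: [0.4551, -0.0521, 0.4153]
ee_rot: [0.376, 1.57, -2.823]
force: [0.0, -0.8, 0.3]
width: 0.0005
```

Run:
```python
from plan import *
rep()
for n in("side","top"):
    im=optics.grab_frame(n); cv2.imwrite(f"pics/{n}19.png",im[:,:,::-1])
a=cv2.imread("pics/side19.png")[140:400,230:490];cv2.imwrite("pics/side19c.png",cv2.resize(a,None,fx=2.3,fy=2.3,interpolation=2))
```

```text
t 34.57 tcp [ 0.4551 -0.0521  0.4153] jaw 3.0848 down [-7.e-04 -2.e-04 -1.e+00] w 0.0005 F [ 0.  -0.8  0.3] q [ 0.32 -0.01 -0.43  0.   -1.16 -0.37]
```

View pics/side19c.png

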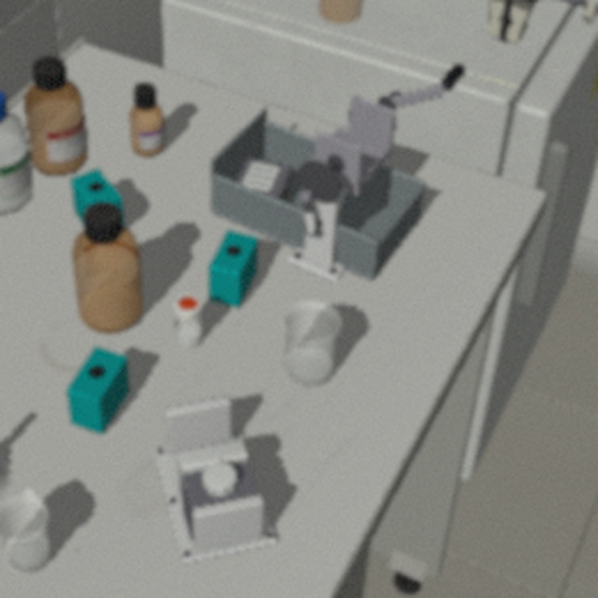

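View pics/top19.png

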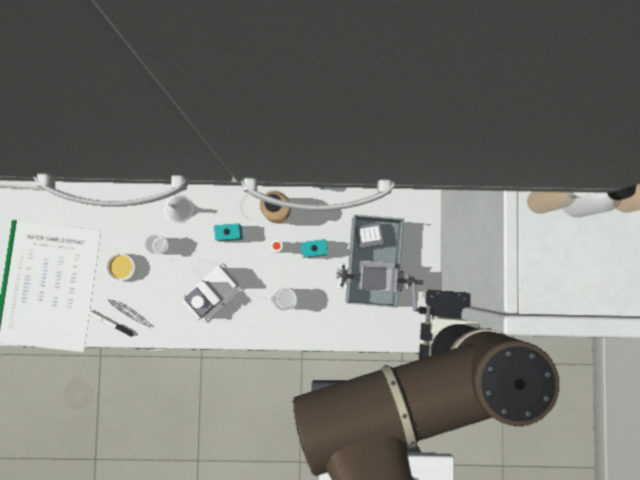

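The last pictures show:
- **Spent cartridge:** lying in the tray at top (370,235).
- **Bucket:** empty and back home, with the roller at the same place as at the start.
- **Capped cartridge:** in its bay at top (197,301).
- **Beaker, vial and bottle:** where they stood.
- **Robot:** touching nothing.

I'm handing the job in.

```bash
python3 -c "
from station import job_done,telemetry
print(job_done(),telemetry.get_state()['t'])"
```

```text
the job is handed in; nothing more can be done
the job is handed in; nothing more can be done
```

The job is done and handed in at about 35 s of the 72 s allowed.

- **Transfer:** I took the uncapped grey cartridge out of the dock by its narrow ends and stood it upright on the worktop. I took it again by its broad faces and lowered it to the bucket floor, where contact read 9 N at the expected height, before letting go.
- **Extra set-down:** At the first spot the gripper body might have hit the latch disc on the second grasp. I took the cartridge by its ends again and moved it about 4 cm to a clear spot.
- **Tipping:** I pushed the lever past the latch to the stop, where the force rose to 18 N, then drew back. Full tip needed the tool about 10 mm further forward than I had worked out from the finger thickness, so I went by the force and the pictures.
- **Last checks:** The cartridge lies in the tray, and the bucket is empty and back home. The capped cartridge is still in its bay, and the bottle, beaker and vial show no movement. The robot is touching nothing. None of these checks failed or disagreed.
- **Refused calls:** My first three move calls were refused because rows lacked some of the seven values; nothing moved.

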